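Gauge two bolts with an indexed turret stop and put them in their stock boxes

ROBOT

A 6-joint arm with a two-finger parallel gripper is mounted at the origin on a cart in front of the work surface, level with it; the furniture and walls round the work are solid. World frame = base frame: x ahead of the robot, y to its left, z up, the work surface at z = 0. Lengths are in m, angles in rad, forces in N, time in s.
With the tool pointing down it reaches from about 0.25 to 0.725 m from the base axis. Payload 4 kg.
Tool frame: the origin (TCP) lies midway between the tips of the shut fingers; the grasp point (between the pads) lies 19 mm behind it; z points along the fingers, x is the direction in which the jaws open and shut, and the axes are right-handed (so a half turn about z gives the same grasp; the last joint's range is limited). The gripper opens to 85 mm and grips with 20 to 120 N. Pads are 22 mm wide; open, the fingers measure 114 mm over their backs; the gripper's body (76 mm by 85 mm) begins 54 mm behind the grasp point. The pads swing forward as they close: fully open they stand 13 mm farther back than shut.
Start: joints at [-1.285, 0.241, 0.005, 1.335, 0, 1.571], TCP at [0.141, -0.48, 0.231] pointing down, gripper open.
Joint ranges: [-2.72, 2.72], [-1.05, 1.87], [-1.09, 1.28], [-1.99, 2.15], [-1.42, 1.44], [-3.14, 3.14]. Speed limits (rad/s): [2.79, 2.79, 3.14, 3.14, 3.14, 3.14].

INTERFACE

Orientations are given as a unit quaternion [x, y, z, w].
In Python, from workcell import bot gives the robot as it stands.
- The arm moves only by the tool drive_tool, never from a script. Its argument "rows" is text: rows parted by semicolons, each of 5 numbers parted by spaces: the finger opening in mm, from 0 to 85.4, then the shift along the tool's x, y, z in mm, then the turn about the tool's z in rad. A call has 1 to 12 rows; each row shifts and turns the commanded pose from where the row before left it, along the tool's axes as they then stand; what a row does not reach is not made up. A row lasts 1/10 s, in which the tool goes at most 50 mm and 8.59 degrees, less where a joint would pass 70% of its speed; a pose out of reach is approached as far as the arm can. A call is refused whole if a number of a shift passes 50 or a number of a turn 0.15, either way. A call with a gripper value outside its range is refused whole. The fingers move at their own pace and stop on an object; the grip force is fixed at half the most. Time passes only in rows, so rows that do not move let the fingers close. It gives the time, the measured TCP pose, the force and the opening at its end, in the units of the state.
- bot.get_obs(): the state, without advancing time (a new reading comes with each control period).
- bot.camera(name): name is "side" or "top"; returns a dict with "image" (384x512x3 uint8, red, green, blue), "vertical_fov" (degrees; the focal length in pixels is half the picture's height over the tangent of half this angle, whatever the lens; pixels are square), "cx", "cy" (the principal point, pixels), "k1" (the pictures are not rectified: a ray, as slopes to the right and down, at radius r is drawn at 1 + k1 r^2 times it, then the intrinsics apply), "R" (3x3) and "t" (3): a world point X has camera coordinates R X + t. Camera axes: x right, y down, z forward; pixel columns grow to the right and rows downward; lengths in m; the calibration is good to about 2 mm. A picture is of the moment at which its call begins. There is no depth.
- bot.job_done(): hands the job in, once; it reports no verdict.
The state is a dict: "clock": time; "joint_pos": joint angles; "joint_vel": joint speeds; "tau": joint torques, N m; "eef_pos": TCP position; "tool_rot": TCP orientation; "ft_force": force on the tool from outside, world axes, zero at the start; "ft_torque": the same for the moment, N m; "grip_width": finger opening in m.
Only numpy, scipy, OpenCV 4.12 (cv2) and the standard library are available. Lean on these libraries where they do the work, as an engineer would, in place of code of your own. Each camera call takes 0.05 s, during which the arm holds its last target. There are 200 camera calls.

TASK

Two M16 bolts, a short one and a long one, have got mixed. The length gauge's turret stop now stands at the short setting: lay the short bolt in the sloping V-slots, its head just behind the upper V-plate and its tip toward the stop, and let go of it, so that it proves its length by resting there freely. Then pull the spring ring, swing the turret to the next notch so that the long setting's stop screw faces the slot, let the pin drop home, and prove the long bolt in the same way; leave each bolt lying flat in the stock box that matches its length and do not disturb the motor, the caliper or the solder spool.

Things in the scene. Friction and masses are not known exactly. Their poses are not given: they have to be found in the camera images.
- bolt_short: plain steel M16 hex bolt lying on the papers (5 mm thick) on the bench, tip roughly toward the robot; shank 16 mm thick, 80 mm long under the head; head 24 mm across flats, 10 mm thick; 90 mm overall. Origin on its axis at mid overall length, 35 mm from the under-head face; x from head to tip. Lying, its origin is 10 mm up, tip dipping 2.9 deg. Balances 29 mm tipward of the under-head face. About 165 g
- bolt_long: plain steel M16 hex bolt lying on the papers (5 mm thick) on the bench, tip roughly toward the robot; shank 16 mm thick, 100 mm long under the head; head 24 mm across flats, 10 mm thick; 110 mm overall. Origin on its axis at mid overall length, 45 mm from the under-head face; x from head to tip. Lying, its origin is 10 mm up, tip dipping 2.3 deg. Balances 39 mm tipward of the under-head face. About 197 g
- box_short: fixed open sheet-steel stock box for the short bolts: inside 104 mm long (its x), 84 mm wide (y), walls 2 mm, rim 40 mm and inner floor 12 mm above the bench (it stands on runners); blank card holder on a short end. Origin mid underside, z up. The two boxes differ only in length and may stand in either place
- box_long: fixed open sheet-steel stock box for the long bolts: inside 128 mm long (its x), 84 mm wide (y), walls 2 mm, rim 40 mm and inner floor 12 mm above the bench (it stands on runners); blank card holder on a short end. Origin mid underside, z up. The two boxes differ only in length and may stand in either place
- bed: length gauge: sloping steel bed on a fixed grey wedge stand, rising 30 deg toward the right, x = -72 to 162 mm, y = -74 to 42 mm. Origin on its top face at the turret's pivot; x up the slope, z square out of the bed. Two dark upright plates with 90-deg V-notches hold a bolt parallel to x at y = 0, its axis 32 mm above the bed, head up the slope
- slot_face (a point): upper V-plate, middle of its upper face on the slot's axis (bed x = 140, y = 0, z = 32 mm); bed's axes. A proved bolt lies freely in both V's, its under-head face touching here or at most 10 mm up the slope, its tip about 2 mm short of the stop screw. Friction may keep it from sliding down by itself. The plate is 10 mm thick (bed x 130 to 140), 56 mm wide, 44 mm tall
- lower_v (a point): lower V-plate, its middle on the slot's axis (bed x = 74, y = 0, z = 32 mm); bed's axes. 8 mm thick (bed x 70 to 78), 56 mm wide, 44 mm tall; V mouths are 47 mm wide at the top. The 52 mm between the two V-plates (bed x 78 to 130) are free for fingers, down to the bed
- turret (a joint): angle (rad) of the stop turret about the pivot, clockwise seen looking onto the bed: 0 = short setting (longer stop screw, tip 58 mm from the pivot, faces the slot), 1.047 = next notch, long setting (shorter screw, 38 mm), 2.094 = third notch, both clear. With the pin out it turns with about 1.5 N at the ring and stays where it is left; 0.02 rad play in a notch
- plunger (a joint): lift of the spring pin (m): 0 = home in a notch, 0.014 = fully pulled. The pin clears the notches from 0.009; the spring pulls it home with 4.5 N at 0 and 8.5 N fully pulled. Its round end finds a notch from about 3 mm off
- pull_ring (a point): middle of the black round pull ring (25 mm diameter, 22 mm tall along bed z) on the plunger, 54 mm above the bed when home. It moves on a 55 mm circle about the pivot: 75 deg to the right of up-slope at turret 0, 135 deg at 1.047. Free stem for 12 mm below the ring, then the arm's boss, 21 mm diameter. The ring swivels freely on its stem, so it need not be turned
- motor_15: bystander: grey cylindrical motor, 79 x 38 x 38 mm, at the left; origin underneath
- caliper: bystander: digital caliper, 227 x 60 x 14 mm, lying at the right; origin underneath
- solder_spool: bystander: solder spool, 55 mm diameter, 40 mm tall, in front of the gauge; origin underneath

How it is judged:
By the outcome, as a careful person would: the job done as asked, in the order asked, and still so for the second after the job is handed in, with the robot touching nothing.
It also fails if it takes over 72 s, if anything falls off the work surface, if the arm or the gripper's body presses on something with over 40 N, if the wrist force passes 120 N, or if a joint passes its speed limit or range.

## Working session

There is one attempt and no reset: what is moved stays moved. The work goes in short steps, Python scripts to look and compute and a tool call to move; the robot and the scene stay as the last step left them, time stands still between calls to the robot, and variables do not carry over. Pictures are saved under pics/ and viewed, about 8 in all and at most 12, crops included, and the job is handed in when it is done.

Besides the shell and the picture viewer there is one more tool, called after ">>>" in YAML: its name, and indented under it one key for each argument. drive_tool: Moves the arm, as the interface text tells. Its arguments: {"type":"object","properties":{"rows":{"type":"string"}},"required":["rows"]}

```bash
mkdir -p pics; ls
cat > h.py <<'E'
import numpy as np, cv2
from workcell import bot
from scipy.spatial.transform import Rotation as Ro
def K(c):
    f=c["image"].shape[0]/2/np.tan(np.radians(c["vertical_fov"])/2); return f
def ray(c,u,v):
    f=K(c); d=np.array([(u-c["cx"])/f,(v-c["cy"])/f]); s=d.copy()
    for _ in range(20): s=d/(1+c["k1"]*(s@s))
    R=np.array(c["R"]);t=np.array(c["t"])
    o=-R.T@t; w=R.T@np.array([s[0],s[1],1]); return o,w/np.linalg.norm(w)
def onz(c,u,v,z):
    o,w=ray(c,u,v); return o+w*(z-o[2])/w[2]
def proj(c,X):
    p=np.array(c["R"])@np.array(X)+np.array(c["t"]); s=p[:2]/p[2]; s=s*(1+c["k1"]*(s@s)); return s*K(c)+[c["cx"],c["cy"]]
def tri(c1,p1,c2,p2):
    o1,w1=ray(c1,*p1);o2,w2=ray(c2,*p2)
    A=np.stack([w1,-w2],1); s=np.linalg.lstsq(A,o2-o1,rcond=None)[0]
    a=o1+s[0]*w1;b=o2+s[1]*w2; return (a+b)/2,np.linalg.norm(a-b)
def save(c,name,box=None,k=1):
    im=c["image"][:,:,::-1]
    if box: im=im[box[1]:box[3],box[0]:box[2]]
    cv2.imwrite("pics/"+name,cv2.resize(im,None,fx=k,fy=k,interpolation=cv2.INTER_CUBIC))
E
python3 - <<'E'
from h import *
import pickle
for n in("top","side"):
    c=bot.camera(n); save(c,n+"0.png",k=1.56); pickle.dump(c,open(n+".pkl","wb"))
    print(n,c["vertical_fov"],c["cx"],c["cy"],c["k1"],-np.array(c["R"]).T@c["t"],np.array(c["R"]).round(3).tolist())
print(bot.get_obs())
E
```

```text
pics
top 50.64218300825208 256.39123014900065 189.26938214698927 -0.059540563248145835 [ 0.23774787 -0.11230412  1.64430708] [[-0.025, -1.0, 0.011], [-0.987, 0.023, -0.159], [0.158, -0.015, -0.987]]
side 43.26398160373806 257.49154824885477 199.07446077732442 0.04778933727835839 [-0.05795507 -1.50268245  0.70337649] [[0.937, -0.35, 0.009], [-0.119, -0.34, -0.933], [0.33, 0.873, -0.36]]
{'clock': 0.1, 'joint_pos': array([-1.28500296e+00,  2.41369232e-01,  3.88278105e-03,  1.33518174e+00,
        2.92756501e-05,  1.57075620e+00]), 'joint_vel': array([ 0.00073712, -0.00154533,  0.00204779,  0.00098317, -0.00153199,
        0.00103339]), 'tau': array([-4.30181999e-04, -3.73138332e+01,  2.53009576e+01,  1.08617826e-02,
        3.45886212e-05, -1.74856132e-05]), 'eef_pos': array([ 0.14081368, -0.47919182,  0.23049528]), 'tool_rot': array([ 8.00611041e-01, -5.99183682e-01, -7.40523961e-04, -5.72544228e-04]), 'ft_force': array([-0.5393185 , -0.86917343, -0.23702367]), 'ft_torque': array([0.00973096, 0.03596238, 0.00797951]), 'grip_width': 0.08549508361953834}
```

View pics/top0.png

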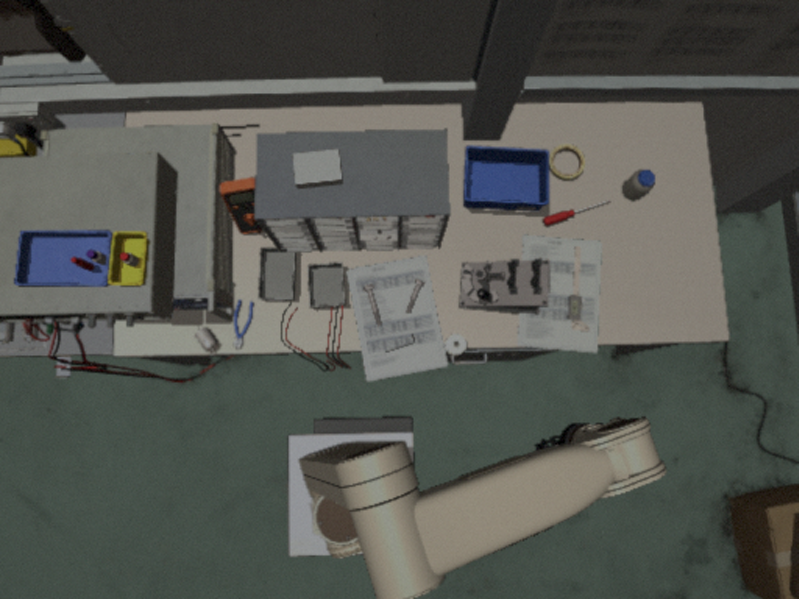

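View pics/side0.png

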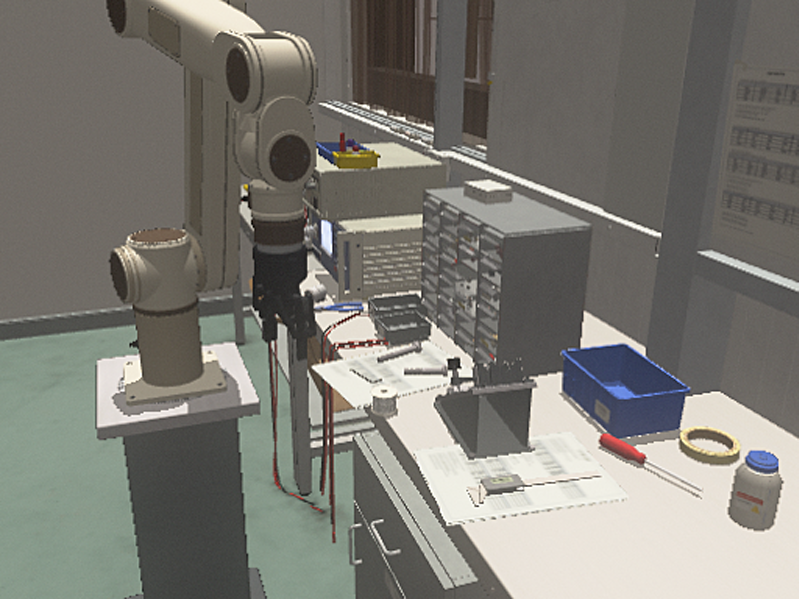

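The top view shows boxes at about (278,275) and (327,288), bolts at (372,303) and (412,295), the gauge at (503,284), the motor at (206,338), the spool at (456,345) and the caliper at (576,300). I'll crop both views next.

Run:
```python
from h import *
import pickle
t=pickle.load(open("top.pkl","rb"));s=pickle.load(open("side.pkl","rb"))
for c in(t,s): c["image"]=cv2.convertScaleAbs(c["image"],alpha=1.6,beta=10)
save(t,"t1.png",(155,150,355,250),4)
save(s,"s1.png",(190,180,350,300),5)
print(onz(t,320,185,0),onz(s,250,250,0))
```

```text
[ 0.51311321 -0.39959827  0.        ] [ 0.40718706 -0.20849299  0.        ]
```

View pics/t1.png

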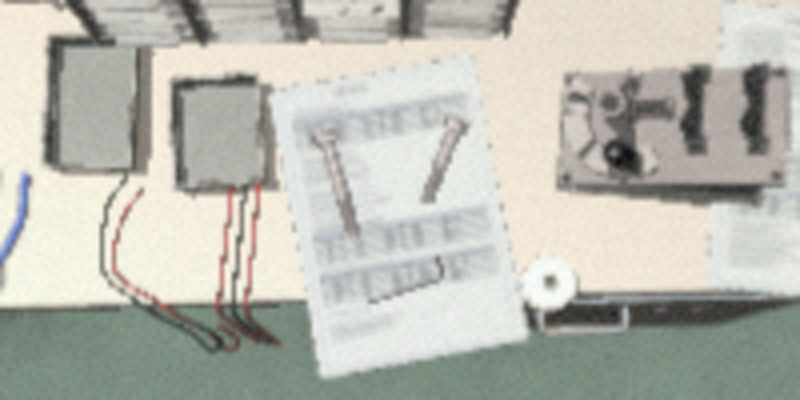

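View pics/s1.png

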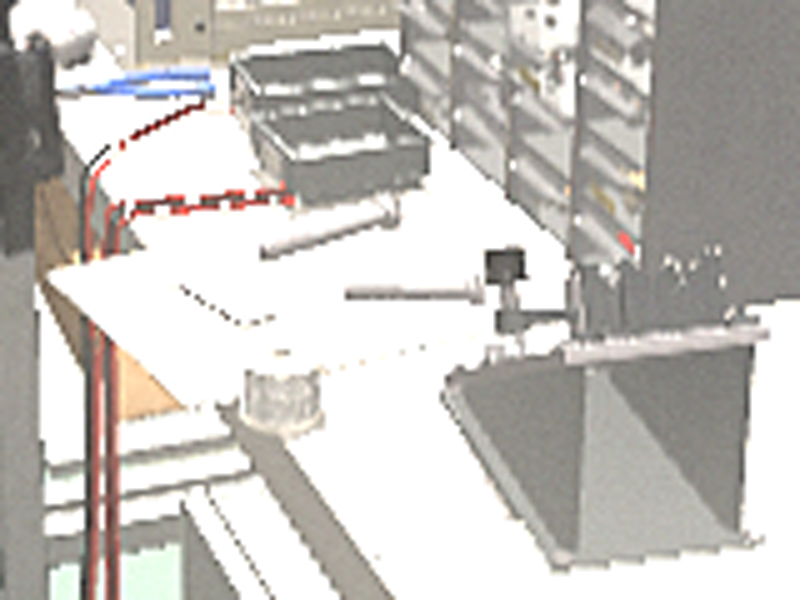

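The top crop shows the long box at (98,105), the short box at (220,133), the long bolt with its head at (322,130) and tip at (352,235), and the short bolt with its head at (458,120) and tip at (429,200). The bed corners are near (565,73), (783,67), (560,188) and (783,183), and the ring is at (621,155). In the side crop the ring is at (505,265), the upper bed edge runs (568,355) to (768,330), and the low front corner is about (447,380).

Run:
```python
from h import *
import pickle
from scipy.optimize import least_squares
t=pickle.load(open("top.pkl","rb"));s=pickle.load(open("side.pkl","rb"))
T=lambda x,y:(155+(x+.5)/4-.5,150+(y+.5)/4-.5)
S=lambda x,y:(190+(x+.5)/5-.5,180+(y+.5)/5-.5)
def blob(c,box,fn):
    x0,y0,x1,y1=box; im=cv2.resize(c["image"][y0:y1,x0:x1],None,fx=4,fy=4,interpolation=cv2.INTER_CUBIC)
    m=fn(cv2.cvtColor(im,cv2.COLOR_RGB2GRAY),im).astype(np.uint8)
    n,l,st,ce=cv2.connectedComponentsWithStats(m); k=1+np.argmax(st[1:,4])
    ys,xs=np.where(l==k); P=np.stack([x0+(xs+.5)/4-.5,y0+(ys+.5)/4-.5],1); return P
R=lambda P:(P.mean(0).round(1),len(P)/16,P.min(0),P.max(0))
g=cv2.cvtColor(t["image"],cv2.COLOR_RGB2GRAY)
print(g[185:195,304:318]); print("paper",g[178:212,258:272:3])
rt=blob(t,(300,180,320,200),lambda g,i:g<30); rs=blob(s,(283,226,300,242),lambda g,i:g<45)
print("ring",R(rt),R(rs)); print("ring3d",tri(t,rt.mean(0),s,rs.mean(0)))
for nm,b in(("long",(228,176,252,213)),("short",(256,176,274,203))):
    P=blob(t,b,lambda g,i:g<112); (cx,cy),(w,h),a=cv2.minAreaRect(P.astype(np.float32))
    W=np.array([onz(t,*p,.017)[:2] for p in P]); m=W.mean(0); d=np.linalg.svd(W-m,full_matrices=0)[2][0]
    d*=-np.sign(d[0]); q=(W-m)@d
    print(nm,len(P)/16,m,d,"yaw",np.degrees(np.arctan2(d[1],d[0])),"ext",q.min(),q.max(),"mid",m+d*(q.min()+q.max())/2,"wid",np.ptp((W-m)@[-d[1],d[0]]))
# bed fit
pts=[(t,T(565,73),(-72,42,0)),(t,T(783,67),(162,42,0)),(t,T(560,188),(-72,-74,0)),(t,T(783,183),(162,-74,0)),
 (t,T(612,102),(0,0,15)),(t,rt.mean(0),(14.2,-53.1,54)),(s,rs.mean(0),(14.2,-53.1,54)),(s,S(568,355),(162,-74,0)),(s,S(768,330),(162,42,0)),(s,S(447,380),(-72,-74,0))]
def bed(p):
    Rm=(Ro.from_euler("z",-90+p[3]*50,degrees=True)*Ro.from_euler("y",-30,degrees=True)).as_matrix(); return Rm,p[:3]
def res(p):
    Rm,o=bed(p); return np.concatenate([proj(c,Rm@(np.array(b)/1000)+o)-u for c,u,b in pts])
r=least_squares(res,[.5,-.33,.1,0],loss="soft_l1"); print("bed",r.x[:3],"yaw",r.x[3]*50); print(r.fun.reshape(-1,2).round(1).tolist()); print(bed(r.x)[0].round(3).tolist())
np.save("bed.npy",r.x)
for nm,q in(("boxL",[(50,40),(148,38),(45,170),(138,172)]),("boxS",[(173,80),(260,78),(178,190),(272,190)])):
    W=np.array([onz(t,*T(*p),.04)[:2] for p in q]); print(nm,W.mean(0),W.round(3).tolist())
print("spool",onz(t,*T(550,283),.04))
```

```text
[[ 88  96  89  54  35  36  38  45  48  59 100 102 105 107]
 [108  85  53  28  36  28  22  27  38  55  97 109 112 110]
 [111  90  34  42  63  44  21  11  17  43  89 112 120 114]
 [115  89  41  55  75  48  18   4   9  18  56  95 118 116]
 [117  98  50  26  35  21  12  13   3  21  45  76 115 120]
 [122 113  79  37  24   4   9  17  16  24  37  72 114 122]
 [118 122 108  61  36  20  26  21  18  26  39  72 117 120]
 [109 110 107  67  64  53  39  39  33  30  41  74 109 101]
 [ 82  85  91  67  63  66  65  59  55  47  49  69  87  83]
 [101  98  91  75  66  69  62  60  72  79  71  75  92  95]]
paper [[119 117 117 116 128]
 [126 112 117 110 116]
 [126 108 116 121  90]
 [124 112 126 124  85]
 [133 127 136 108  80]
 [137 137 139 110  89]
 [141 136 136 119 129]
 [136 141 132 118 138]
 [140 139 133 103 139]
 [138 138 125  97 140]
 [141 140 107  96 139]
 [142 139 108  88 140]
 [140 139 104 101 140]
 [142 139 102 132 138]
 [139 138  86 137 140]
 [140 137  81 141 140]
 [140 133  78 139 140]
 [138 123  78 141 138]
 [138  93  85 138 140]
 [141  92 100 138 141]
 [139  92 134 141 141]
 [140  89 136 139 14
[... 720 characters left out ...]
38438365007386
short 78.5 [ 0.49782441 -0.17344609] [-0.91908845  0.39405128] yaw 156.79318195801332 ext -0.04564005142117164 0.04908702418046345 mid [ 0.49624037 -0.17276694] wid 0.027463869094306554
bed [ 0.53767041 -0.35921173  0.04688571] yaw -5.571224972812614
[[-0.1, -0.1], [1.1, -1.1], [-0.4, -1.1], [0.1, -0.3], [2.6, 1.4], [-1.5, -1.1], [-2.6, 1.8], [-0.6, -0.2], [0.7, 0.0], [-0.7, -0.4]]
[[-0.084, 0.995, 0.049], [-0.862, -0.097, 0.498], [0.5, 0.0, 0.866]]
boxL [0.55723306 0.17623227] [[0.625, 0.223], [0.625, 0.123], [0.492, 0.226], [0.488, 0.133]]
boxS [0.52400632 0.05001842] [[0.581, 0.098], [0.581, 0.01], [0.468, 0.093], [0.466, -0.001]]
spool [ 0.36685307 -0.27473343  0.04      ]
```

Run:
```python
from h import *
import pickle
t=pickle.load(open("top.pkl","rb"));s=pickle.load(open("side.pkl","rb"))
p=np.load("bed.npy");Rm=(Ro.from_euler("z",-90+p[3]*50,degrees=True)*Ro.from_euler("y",-30,degrees=True)).as_matrix()
ims=[]
for c,b,k in((t,(290,158,356,200),12),(s,(275,225,350,267),10.56)):
    im=cv2.resize(cv2.convertScaleAbs(c["image"],alpha=1.8,beta=10)[b[1]:b[3],b[0]:b[2],::-1],None,fx=k,fy=k,interpolation=cv2.INTER_CUBIC)
    def L(P,col):
        q=[((proj(c,Rm@(np.array(x)/1000)+p[:3])+.5-np.array(b[:2]))*k).astype(int) for x in P]
        cv2.polylines(im,[np.array(q)],True,col,1)
    L([(-72,42,0),(162,42,0),(162,-74,0),(-72,-74,0)],(0,0,255))
    for x in(70,78,130,140): L([(x,28,0),(x,28,44),(x,23.5,44),(x,0,20.5),(x,-23.5,44),(x,-28,44),(x,-28,0)],(0,255,0) if x in(70,130) else (255,255,0))
    for z in(43,65): L([(14.2+12.5*np.cos(a),-53.1+12.5*np.sin(a),z) for a in np.arange(0,6.3,.3)],(255,0,255))
    L([(0,0,20),(58,0,20)],(0,165,255))
    L([(0,0,32),(58,0,32)],(0,80,255))
    ims.append(im[:, :790])
h=min(300,ims[0].shape[0])
o=[cv2.resize(i,(540,300)) for i in ims]; cv2.imwrite("pics/ov.png",np.vstack(o))
```

```text
(no output)
```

View pics/ov.png

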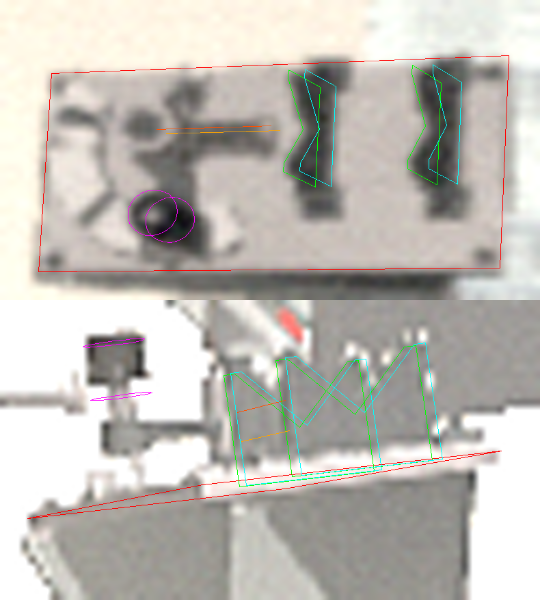

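The overlay shows that the fitted bed outline matches, and that the ring and plates agree to about 5 mm (the dark areas toward the robot are shadows). That's enough to start moving. Next is a planner that prints the rows.

```bash
cat >> h.py <<'E'
BP=np.load("bed.npy")
BR=(Ro.from_euler("z",-90+BP[3]*50,degrees=True)*Ro.from_euler("y",-30,degrees=True)).as_matrix()
def bedw(b): return BR@(np.array(b)/1000)+BP[:3]
def pose():
    o=bot.get_obs(); M=Ro.from_quat(o["tool_rot"]).as_matrix(); return o["eef_pos"],np.arctan2(M[1,0],M[0,0]),o
def plan(wps,start=None,step=40,turn=.14):
    """wps: list of (x,y,z,yawdeg,open_mm). prints rows"""
    p,y,_=pose()
    if start is not None: p,y=np.array(start[:3]),np.radians(start[3])
    p=p.copy(); out=[]
    for X in wps:
        T=np.array(X[:3]); dy=np.radians(X[3])-y; dy=(dy+np.pi)%(2*np.pi)-np.pi
        n=max(1,int(np.ceil(max(np.abs(T-p).max()*1000/step,np.linalg.norm(T-p)*1000/49,abs(dy)/turn))))
        y0=y
        for i in range(n):
            d=(T-p)/(n-i)*1000; c,s=np.cos(y),np.sin(y)
            r=np.round([c*d[0]+s*d[1],s*d[0]-c*d[1],-d[2]]); w=round(-(y0+dy-y)/(n-i),2)
            p=p+np.array([c*r[0]+s*r[1],s*r[0]-c*r[1],-r[2]])/1000; y-=w
            out.append(f"{X[4]:g} {r[0]:g} {r[1]:g} {r[2]:g} {w:g}")
    for i in range(0,len(out),12): print("; ".join(out[i:i+12]))
    print("end",p.round(4),round(np.degrees(y),1),len(out))
E
python3 - <<'E'
from h import *
import pickle
t=pickle.load(open("top.pkl","rb"));s=pickle.load(open("side.pkl","rb"))
T=lambda x,y:(155+(x+.5)/4-.5,150+(y+.5)/4-.5)
S=lambda x,y:(190+(x+.5)/5-.5,180+(y+.5)/5-.5)
for n,h,q,sh,st in(("long",(322,126),(353,236),(397,212),(265,252)),("short",(459,118),(429,200),(477,291),(348,293))):
    a,b=onz(t,*T(*h),.019),onz(t,*T(*q),.014); print(n,a[:2],b[:2],np.linalg.norm(a-b),np.degrees(np.arctan2(*(a-b)[1::-1])),"side",onz(s,*S(*sh),.016)[:2],onz(s,*S(*st),.013)[:2])
for n,b in(("ring0",(14.2,-53.1,54)),("ring1",(-38.9,-38.9,54)),("grip",(104,0,32)),("face",(140,0,32))): print(n,bedw(b).round(4))
plan([(.488,-.170,.12,66.8,85)])
E
```

```text
long [ 0.53383512 -0.05090426] [ 0.42122144 -0.08011816] 0.1164486687831268 14.542923848565426 side [ 0.53192781 -0.05793467] [ 0.42483758 -0.08434704]
short [ 0.5389258  -0.19051018] [ 0.45607774 -0.15781527] 0.08920626528844681 -21.536029521635623 side [ 0.53383584 -0.19418604] [ 0.45540184 -0.16305896]
ring0 [ 0.4862 -0.3394  0.1008]
ring1 [ 0.5048 -0.295   0.0742]
grip [ 0.5305 -0.4329  0.1266]
face [ 0.5275 -0.464   0.1446]
85 -11 -23 6 -0.14; 85 -8 -25 6 -0.14; 85 -4 -25 6 -0.14; 85 -1 -26 6 -0.14; 85 3 -26 6 -0.14; 85 7 -25 6 -0.13; 85 10 -24 6 -0.14; 85 13 -22 6 -0.13; 85 16 -20 6 -0.14; 85 18 -18 6 -0.13; 85 21 -16 6 -0.14; 85 23 -12 6 -0.13
85 24 -9 6 -0.14; 85 25 -6 6 -0.13; 85 26 -3 7 -0.14; 85 26 1 6 -0.13; 85 25 4 7 -0.14; 85 25 8 6 -0.13
end [ 0.4884 -0.1699  0.1205] 66.8 18
```

>>> drive_tool:
  rows: "85 -11 -23 6 -0.14; 85 -8 -25 6 -0.14; 85 -4 -25 6 -0.14; 85 -1 -26 6 -0.14; 85 3 -26 6 -0.14; 85 7 -25 6 -0.13; 85 10 -24 6 -0.14; 85 13 -22 6 -0.13; 85 16 -20 6 -0.14; 85 18 -18 6 -0.13; 85 21 -16 6 -0.14; 85 23 -12 6 -0.13"

```text
clock: 1.3
eef_pos: [0.3732, -0.2727, 0.1587]
tool_rot: [0.984, 0.179, -0.0, -0.0]
ft_force: [0.5, -0.6, 0.4]
grip_width: 0.0848
```

>>> drive_tool:
  rows: "85 24 -9 6 -0.14; 85 25 -6 6 -0.13; 85 26 -3 7 -0.14; 85 26 1 6 -0.13; 60 25 4 7 -0.14; 50 25 8 6 -0.13; 50 0 0 0 0; 50 0 0 0 0"

```text
clock: 2.1
eef_pos: [0.4881, -0.1699, 0.1206]
tool_rot: [0.835, 0.55, -0.001, -0.001]
ft_force: [-0.9, -0.3, 0.0]
grip_width: 0.0499
```

Run:
```python
from h import *
p,y,o=pose(); print(p,np.degrees(y),o["clock"],o["joint_pos"],o["ft_force"],o["grip_width"])
plan([(.492,-.174,.05,68,50),(.492,-.174,.011,68,45)])
```

```text
[ 0.48813808 -0.16992085  0.12062637] 66.75733917416616 2.1 [-3.34779686e-01  3.50118109e-01 -1.43903602e-01  1.07858623e+00
 -3.43072502e-04  7.08820028e-02] [-0.90488618 -0.29031008  0.00493722] 0.04993302766579124
50 -1 3 35 -0.01; 50 -1 2 36 -0.01; 45 -0 0 39 -0
end [ 0.492  -0.1737  0.0106] 67.9 3
```

>>> drive_tool:
  rows: "50 -1 3 35 -0.01; 50 -1 2 36 -0.01; 45 0 0 38 0; 30 0 0 5 0; 10 0 0 0 0; 0 0 0 0 0; 0 0 0 0 0; 0 0 0 0 0; 0 0 0 0 0"

```text
clock: 3.0
eef_pos: [0.4926, -0.1744, 0.0079]
tool_rot: [0.83, 0.558, 0.0, 0.0]
ft_force: [0.3, -0.2, -2.2]
grip_width: 0.0134
```

>>> drive_tool:
  rows: "0 0 0 0 0; 0 0 0 -20 0; 0 0 0 -40 0; 0 0 0 -40 0"

```text
clock: 3.4
eef_pos: [0.4913, -0.1738, 0.1076]
tool_rot: [0.83, 0.558, -0.001, -0.001]
ft_force: [0.7, -0.4, -1.7]
grip_width: 0.0136
```

Run:
```python
from h import *
p,y,o=pose(); print(p,np.degrees(y),o["clock"],o["ft_force"],o["grip_width"])
s=bot.camera("side"); t=bot.camera("top")
pt=p
u=proj(s,p).astype(int); v=proj(t,p).astype(int); print(u,v)
s["image"]=cv2.convertScaleAbs(s["image"],alpha=1.5,beta=10);t["image"]=cv2.convertScaleAbs(t["image"],alpha=1.5,beta=10)
a=[]
for c,q in((s,u),(t,v)):
    im=c["image"][q[1]-35:q[1]+35,q[0]-40:q[0]+40,::-1]; a.append(cv2.resize(im,(400,350),interpolation=cv2.INTER_CUBIC))
cv2.imwrite("pics/g1.png",np.hstack(a))
```

```text
[ 0.4913331  -0.17381343  0.10759208] 67.90104747954032 3.4 [ 0.65232124 -0.39886001 -1.67669156] 0.013585258101826708
[271 211] [266 187]
```

View pics/g1.png

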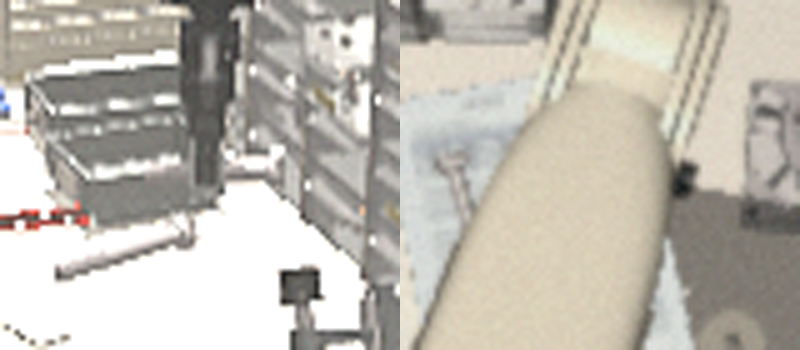

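The side crop shows the short bolt held level with its head at about (270,160). Grip and weight (1.7 N) agree. Now I'll carry it over the slot.

Run:
```python
from h import *
import pickle
p,y,o=pose(); s=pickle.load(open("side.pkl","rb"))
u0=(271,211); px=(u0[0]-40+(280)/5-.4,u0[1]-35+160/5-.4)
ow,w=ray(s,*px); d=np.array([np.cos(np.radians(-22.1)),np.sin(np.radians(-22.1)),0]); n=np.array([-d[1],d[0],0])
k=((p-ow)@n)/(w@n); H=ow+k*w; print("headend rel",(H-p)@d*1000,(H-p)[2]*1000)
g=bedw((104,0,32)); print(g)
plan([(.491,-.174,.17,60,0),(g[0],g[1],.20,-5.6,0)])
```

```text
headend rel 43.56694379507282 8.085766238905167
[ 0.53047979 -0.4329285   0.12659852]
0 -0 -3 -28 0.07; 0 -1 -3 -29 0.07; 0 -23 18 -3 0.13; 0 -20 21 -3 0.13; 0 -17 23 -3 0.13; 0 -14 26 -3 0.13; 0 -11 27 -4 0.12; 0 -7 28 -3 0.13; 0 -3 29 -4 0.12; 0 -0 29 -3 0.13; 0 3 29 -4 0.12
end [ 0.53   -0.4328  0.2003] -5.4 11
```

Run:
```python
from h import *
p,y,o=pose(); s=bot.camera("side"); s["image"]=cv2.convertScaleAbs(s["image"],alpha=1.2)
d=np.array([np.cos(y-np.pi/2),np.sin(y-np.pi/2),0])
b=(240,190,300,230); k=12
im=cv2.resize(s["image"][b[1]:b[3],b[0]:b[2],::-1],None,fx=k,fy=k,interpolation=cv2.INTER_CUBIC)
for r,z,col in((50,.007,(0,0,255)),(40,.007,(0,255,0)),(0,.007,(255,0,255)),(-40,.007,(255,0,0))):
    q=((proj(s,p+d*r/1000+[0,0,z])+.5-b[:2])*k).astype(int); cv2.drawMarker(im,q.tolist(),col,cv2.MARKER_CROSS,14,1)
cv2.imwrite("pics/g2.png",im)
```

```text
(no output)
```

View pics/g2.png

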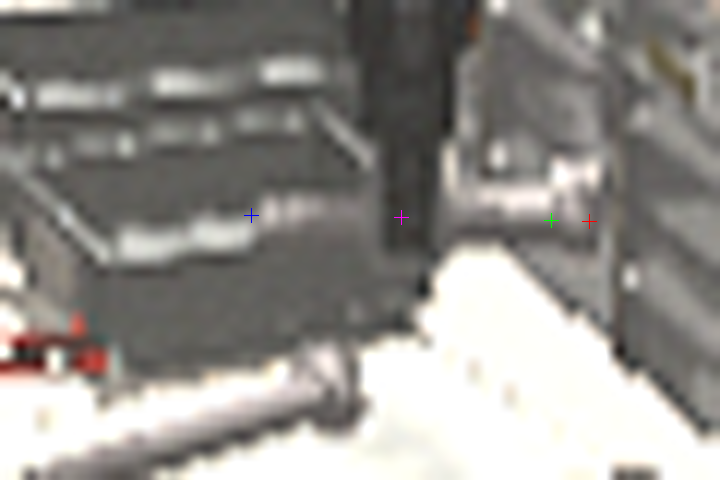

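The head spans x≈550–600, so the under-head face is about 41 mm from the grip, as planned. The tip is near (270,210). I'll go to the slot.

>>> drive_tool:
  rows: "0 0 -3 -28 0.07; 0 -1 -3 -29 0.07; 0 -23 18 -3 0.13; 0 -20 21 -3 0.13; 0 -17 23 -3 0.13; 0 -14 26 -3 0.13; 0 -11 27 -4 0.12; 0 -7 28 -3 0.13; 0 -3 29 -4 0.12; 0 0 29 -3 0.13; 0 3 29 -4 0.12; 0 0 0 0 0"

```text
clock: 4.75
eef_pos: [0.5248, -0.4347, 0.1915]
tool_rot: [0.999, -0.05, -0.001, -0.0]
ft_force: [-0.4, 0.5, -2.4]
grip_width: 0.0133
```

>>> drive_tool:
  rows: "0 0 0 25 0; 0 0 0 20 0; 0 0 0 10 0; 0 0 0 0 0"

```text
clock: 5.15
eef_pos: [0.5271, -0.4302, 0.1387]
tool_rot: [0.999, -0.046, 0.001, -0.0]
ft_force: [4.0, 0.5, -1.3]
grip_width: 0.0136
```

Run:
```python
from h import *
p,y,o=pose(); print(p,np.degrees(y),o["clock"],o["ft_force"],o["ft_torque"],o["grip_width"])
s=bot.camera("side"); t=bot.camera("top"); a=[]
for c,b in((s,(275,205,350,267)),(t,(290,150,356,205))):
    im=c["image"][b[1]:b[3],b[0]:b[2],::-1]; a.append(cv2.resize(cv2.convertScaleAbs(im,alpha=1.5,beta=10),(400,330),interpolation=cv2.INTER_CUBIC))
cv2.imwrite("pics/g3.png",np.hstack(a))
```

```text
[ 0.527111   -0.43023577  0.13869002] -5.292039335543929 5.15 [ 3.95143567  0.45784835 -1.32267674] [ 0.04022388 -0.71462555  0.11882431] 0.013620037717393405
```

View pics/g3.png

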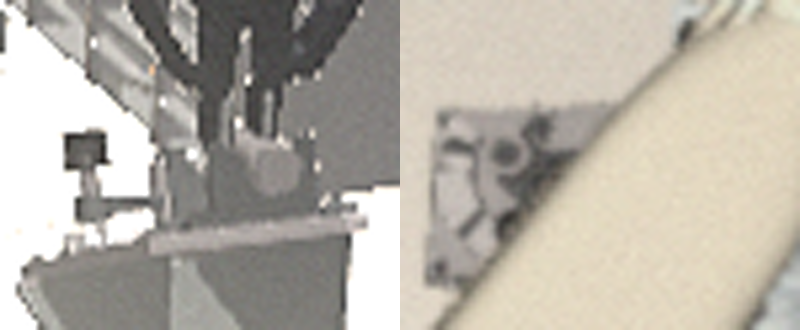

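>>> drive_tool:
  rows: "0 3 0 0 0; 0 0 0 0 0"

```text
clock: 5.45
eef_pos: [0.5277, -0.4308, 0.1387]
tool_rot: [0.999, -0.047, -0.001, -0.001]
ft_force: [-1.1, 2.5, 0.8]
grip_width: 0.0133
```

>>> drive_tool:
  rows: "0 0 0 2 0; 0 0 0 2 0; 0 0 0 2 0; 0 0 0 0 0"

```text
clock: 5.85
eef_pos: [0.5286, -0.431, 0.1361]
tool_rot: [0.999, -0.047, 0.001, 0.0]
ft_force: [-2.7, 6.3, 11.4]
grip_width: 0.0137
```

>>> drive_tool:
  rows: "0 0 0 2 0; 0 0 0 2 0; 0 0 0 0 0"

```text
clock: 6.15
eef_pos: [0.5284, -0.4306, 0.1324]
tool_rot: [0.999, -0.047, 0.001, -0.0]
ft_force: [-4.2, 8.1, 12.7]
grip_width: 0.0134
```

>>> drive_tool:
  rows: "0 0 0 2 0; 0 0 0 2 0; 0 0 0 0 0"

```text
clock: 6.45
eef_pos: [0.5286, -0.43, 0.1281]
tool_rot: [0.999, -0.047, 0.001, -0.001]
ft_force: [-3.1, 9.1, 11.9]
grip_width: 0.0136
```

>>> drive_tool:
  rows: "0 0 2 2 0; 0 0 2 2 0; 0 0 0 0 0"

```text
clock: 6.75
eef_pos: [0.5282, -0.4312, 0.1238]
tool_rot: [0.999, -0.046, 0.0, -0.003]
ft_force: [-3.8, 15.2, 13.7]
grip_width: 0.0137
```

>>> drive_tool:
  rows: "0 0 1 2 0; 0 0 0 2 0; 0 0 0 0 0"

```text
clock: 7.05
eef_pos: [0.5282, -0.4314, 0.1235]
tool_rot: [0.999, -0.046, 0.001, -0.003]
ft_force: [-9.0, 21.5, 27.5]
grip_width: 0.0134
```

>>> drive_tool:
  rows: "0 0 -2 -1 0; 0 0 -2 0 0; 0 0 0 0 0"

```text
clock: 7.35
eef_pos: [0.5283, -0.4313, 0.1235]
tool_rot: [0.999, -0.047, 0.001, 0.0]
ft_force: [-7.0, 11.4, 20.6]
grip_width: 0.0136
```

>>> drive_tool:
  rows: "0 0 -2 0 0; 0 0 -1 0 0; 0 0 0 0 0"

```text
clock: 7.65
eef_pos: [0.5283, -0.4312, 0.1236]
tool_rot: [0.999, -0.048, 0.001, 0.003]
ft_force: [-6.7, 4.3, 17.7]
grip_width: 0.0138
```

>>> drive_tool:
  rows: "0 0 -1 -1 0; 0 0 0 -1 0; 0 0 0 0 0"

```text
clock: 7.95
eef_pos: [0.5284, -0.4311, 0.1239]
tool_rot: [0.999, -0.048, 0.001, 0.003]
ft_force: [-5.1, 0.4, 11.3]
grip_width: 0.0139
```

>>> drive_tool:
  rows: "0 0 -2 0 0; 0 0 -2 0 0; 0 0 0 0 0"

```text
clock: 8.25
eef_pos: [0.5288, -0.4267, 0.1221]
tool_rot: [0.999, -0.048, 0.0, 0.002]
ft_force: [-3.6, -1.9, 7.4]
grip_width: 0.0133
```

>>> drive_tool:
  rows: "0 0 -2 1 0; 0 0 -2 1 0; 0 0 0 0 0"

```text
clock: 8.55
eef_pos: [0.529, -0.425, 0.1208]
tool_rot: [0.999, -0.049, 0.001, 0.004]
ft_force: [-4.2, -4.8, 7.3]
grip_width: 0.0137
```

>>> drive_tool:
  rows: "0 0 -2 1 0; 0 0 -2 1 0; 0 0 0 0 0"

```text
clock: 8.85
eef_pos: [0.5292, -0.425, 0.1206]
tool_rot: [0.999, -0.05, 0.001, 0.008]
ft_force: [-6.8, -13.5, 10.0]
grip_width: 0.0138
```

>>> drive_tool:
  rows: "0 0 2 -1 0; 0 0 2 -1 0; 0 0 2 -1 0; 0 0 2 -1 0; 0 0 0 0 0"

```text
clock: 9.35
eef_pos: [0.5289, -0.425, 0.121]
tool_rot: [0.999, -0.048, -0.0, 0.0]
ft_force: [-3.3, 1.6, 6.2]
grip_width: 0.0136
```

>>> drive_tool:
  rows: "0 0 2 -1 0; 0 0 2 -1 0; 0 0 0 0 0"

```text
clock: 9.65
eef_pos: [0.5287, -0.425, 0.1214]
tool_rot: [0.999, -0.047, -0.001, -0.004]
ft_force: [-1.4, 9.8, 4.6]
grip_width: 0.0137
```

>>> drive_tool:
  rows: "0 0 2 -1 0; 0 0 2 -1 0; 0 0 0 0 0"

```text
clock: 9.95
eef_pos: [0.5284, -0.427, 0.1226]
tool_rot: [0.999, -0.046, -0.001, -0.005]
ft_force: [-1.0, 12.7, 2.8]
grip_width: 0.0131
```

Run:
```python
from h import *
p,y,o=pose(); print(p,o["ft_force"],o["ft_torque"]); 
for z in(.007,.009): print("axis in bed",(BR.T@(p+[0,0,z]-BP[:3])*1000).round(1))
```

```text
[ 0.52835687 -0.4270129   0.12263582] [-0.99633709 12.66186213  2.76230291] [ 2.40785122  0.26776283 -0.09844995]
axis in bed [100.6  -2.7  37.5]
axis in bed [101.6  -2.7  39.2]
```

>>> drive_tool:
  rows: "22 0 -2 0 0; 30 0 0 0 0; 34 0 0 0 0; 34 0 0 0 0; 34 0 0 -20 0; 34 0 0 -45 0; 34 0 0 -45 0; 34 -20 -40 0 0; 34 -20 -45 0 0; 34 -20 -45 0 0; 34 -20 -45 0 0; 34 -20 -45 0 0"

```text
clock: 11.15
eef_pos: [0.4493, -0.2009, 0.2345]
tool_rot: [0.999, -0.048, 0.001, 0.0]
ft_force: [1.4, 0.1, 0.4]
grip_width: 0.0338
```

Run:
```python
from h import *
p,y,o=pose(); print(p,o["clock"],o["ft_force"])
s=bot.camera("side"); t=bot.camera("top"); a=[]
import pickle; pickle.dump((t,s),open("c2.pkl","wb"))
for c,b in((t,(290,158,356,200)),(s,(275,222,350,267))):
    im=c["image"][b[1]:b[3],b[0]:b[2],::-1]; k=790/im.shape[1]; a.append(cv2.resize(cv2.convertScaleAbs(im,alpha=1.7,beta=5),(540,int(im.shape[0]*540/im.shape[1])),interpolation=cv2.INTER_CUBIC)[:298])
cv2.imwrite("pics/g4.png",np.vstack(a)); print([i.shape for i in a])
```

```text
[ 0.44927553 -0.20093625  0.23449788] 11.15 [1.368716   0.10385221 0.36650145]
[(298, 540, 3), (298, 540, 3)]
```

View pics/g4.png

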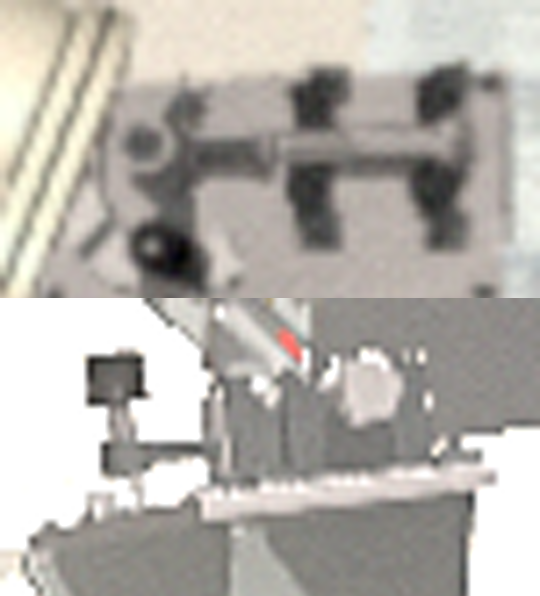

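The bolt lies in the slot along the axis (row ≈147, x 285–470), with the stop screw ending at x ≈272, so there is a gap at the tip. In the side view the head disc is at (370,388). I'll check these against the fit.

Run:
```python
from h import *
import pickle
t,s=pickle.load(open("c2.pkl","rb"))
Q=lambda c,b,x0,y0: ((proj(c,bedw(b))+.5-[x0,y0])*540/(66 if c is t else 75)).round()
for b in((104,0,32),(140,0,32),(150,0,32),(65,0,32),(63,0,40),(58,0,32),(58,0,40),(130,0,44),(140,0,44),(155,0,32),(155,0,46),(155,0,18)): print(b,"top",Q(t,b,290,158),"side",Q(s,b,275,222)+[0,298])
pp=tri(t,(290+455/8.18-.5,158+143/8.18-.5),s,(275+370/7.2-.5,222+90/7.2-.5)); print(pp,BR.T@(pp[0]-BP[:3])*1000)
# hexagon/disc centre by mask
g=s["image"][225:245,315:340].mean(2); print(g.astype(int)[::1,4:20])
```

```text
(104, 0, 32) top [363. 141.] side [326. 411.]
(140, 0, 32) top [438. 139.] side [359. 402.]
(150, 0, 32) top [459. 138.] side [369. 400.]
(65, 0, 32) top [284. 144.] side [291. 420.]
(63, 0, 40) top [274. 140.] side [286. 400.]
(58, 0, 32) top [270. 144.] side [285. 421.]
(58, 0, 40) top [264. 141.] side [282. 401.]
(130, 0, 44) top [409. 134.] side [345. 373.]
(140, 0, 44) top [430. 133.] side [355. 370.]
(155, 0, 32) top [469. 137.] side [374. 399.]
(155, 0, 46) top [460. 131.] side [369. 361.]
(155, 0, 18) top [478. 144.] side [380. 437.]
(array([ 0.5254353 , -0.47063846,  0.15332849]), np.float64(0.004124944037016886)) [150.29262492  -1.3596654   36.13805766]
[[ 76  80  78  81  82  80  83  80  79  79  78  80  79  74  79  77]
 [ 79  79  80  80  81  78  79  81  78  80  82  83  77  78  81  80]
 [ 77  80  80  81  81  80  80  79  79  80  78  81  80  80  79  79]
 [ 83  76  81  78  81  77  74  71  76  78  79  78  78  79  75  78]
 [ 76  78  77  76  77  66 145 122 123  77  74  79 101  74 120  81]
 [ 75  71 159  88  96  90 184 152 162 127  77  68 107  73 141  84]
 [ 75  62 220 104 123 120 
[... 212 characters left out ...]
 120 127 118  78  77  73  76]
 [ 74  80  78  86 124 125 117 119 118 120 125 104  74  75  71 121]
 [ 74  77  79  94 122 125 120 118 121 120 129  82  73  75  71 154]
 [ 77  73  69  97 104 124 122 122 124 126 117  76  74  75  72 104]
 [ 80  68  66  75  90 127 121 110 106 108  91  74  74  77  78  71]
 [ 76  68  66  62  84 108  96  76  67  60  73  76  75  76  78  75]
 [ 77  70  68  67  65  65  66  67  68  68  72  79  76  75  77  73]
 [ 80  68  66  68  70  68  65  69  71  69  64  79  73  76  77  74]
 [ 78  71  68  69  69  70  68  67  68  67  66  80  77  74  75  74]
 [ 75  66  69  71  67  69  71  70  70  67  66  79  76  75  72  70]
 [ 76  67  68  68  65  68  66  68  68  65  61  70  74  71  68  69]]
```

Everything agrees with the under-head face at about bed x 142–145. The bed sits about 4 mm higher and 2 mm nearer than the fit, so I'll correct that. The short bolt is proved. Next I'll regrip it and box it.

```bash
cat >> h.py <<'E'
BP[:3]=BP[:3]+BR@np.array([0,-.002,.0045])
E
python3 - <<'E'
from h import *
plan([(.5285,-.427,.19,-5.5,36),(.5285,-.427,.121,-5.5,32)])
plan([(.5285,-.427,.19,-5.5,0),(.519,.05,.17,92.5,0),(.519,.05,.075,92.5,0)],start=(.5285,-.427,.121,-5.5))
E
```

```text
36 17 37 7 0; 36 17 37 7 0; 36 17 37 8 0; 36 17 37 7 0; 36 17 37 8 0; 36 17 36 7 0.01; 32 -0 0 35 -0; 32 -0 0 34 -0
end [ 0.5287 -0.4269  0.1213] -5.8 8
0 0 -0 -34 -0; 0 0 -0 -35 -0; 0 -4 -36 2 -0.13; 0 1 -37 1 -0.13; 0 5 -36 2 -0.13; 0 10 -35 1 -0.13; 0 14 -34 2 -0.13; 0 19 -32 1 -0.13; 0 23 -29 2 -0.13; 0 26 -26 1 -0.13; 0 29 -22 2 -0.13; 0 32 -18 1 -0.14
0 34 -14 2 -0.13; 0 36 -9 1 -0.14; 0 36 -4 2 -0.13; 0 0 0 32 -0; 0 0 0 31 -0; 0 0 0 32 -0
end [0.5186 0.0498 0.075 ] 92.5 18
```

>>> drive_tool:
  rows: "36 17 37 7 0; 36 17 37 7 0; 36 17 37 8 0; 36 17 37 7 0; 36 17 37 8 0; 36 17 36 7 0; 34 0 0 20 0; 34 0 0 10 0"

```text
clock: 12.05
eef_pos: [0.5298, -0.4336, 0.157]
tool_rot: [0.999, -0.049, -0.001, -0.001]
ft_force: [-0.1, 0.3, -0.7]
grip_width: 0.034
```

>>> drive_tool:
  rows: "34 0 -6 12 0; 34 0 0 20 0; 32 0 0 4 0; 20 0 0 0 0; 0 0 0 0 0; 0 0 0 0 0; 0 0 0 0 0; 0 0 0 0 0; 0 0 0 0 0"

```text
clock: 12.95
eef_pos: [0.529, -0.4248, 0.1247]
tool_rot: [0.999, -0.048, -0.002, -0.001]
ft_force: [-5.1, 2.4, -1.0]
grip_width: 0.0134
```

>>> drive_tool:
  rows: "0 0 0 -10 0; 0 0 0 -25 0; 0 0 0 -35 0; 0 0 0 -10 0; 0 0 0 0 0"

```text
clock: 13.45
eef_pos: [0.5329, -0.4271, 0.2081]
tool_rot: [0.999, -0.047, 0.003, 0.002]
ft_force: [0.9, -0.4, -1.9]
grip_width: 0.0136
```

>>> drive_tool:
  rows: "0 -4 -36 2 -0.13; 0 1 -37 1 -0.13; 0 5 -36 2 -0.13; 0 10 -35 1 -0.13; 0 14 -34 2 -0.13; 0 19 -32 1 -0.13; 0 23 -29 2 -0.13; 0 26 -26 1 -0.13; 0 29 -22 2 -0.13; 0 32 -18 1 -0.14; 0 34 -14 2 -0.13; 0 36 -9 1 -0.14"

```text
clock: 14.65
eef_pos: [0.5204, 0.0162, 0.1845]
tool_rot: [0.735, 0.678, -0.001, -0.001]
ft_force: [0.7, 0.1, -1.6]
grip_width: 0.0134
```

>>> drive_tool:
  rows: "0 36 -4 2 -0.13; 0 0 0 0 0"

```text
clock: 14.85
eef_pos: [0.5194, 0.0549, 0.1824]
tool_rot: [0.689, 0.725, -0.001, -0.002]
ft_force: [-0.2, -0.3, -1.6]
grip_width: 0.0134
```

Run:
```python
from h import *
plan([(.5155,.05,.09,92.5,0)])
s=bot.camera("side"); b=(205,180,285,240); p,y,o=pose(); print(p,o["ft_force"])
cv2.imwrite("pics/g5.png",cv2.resize(cv2.convertScaleAbs(s["image"][b[1]:b[3],b[0]:b[2],::-1],alpha=1.4,beta=5),None,fx=8,fy=8,interpolation=cv2.INTER_CUBIC))
```

```text
0 -2 -1 31 0; 0 -1 -2 31 0; 0 -2 -1 30 0.01
end [0.5157 0.0497 0.0904] 92.4 3
[0.51958666 0.05294701 0.1826256 ] [-0.66212277 -0.1035179  -1.98885349]
```

>>> drive_tool:
  rows: "0 -2 -1 31 0; 0 -1 -2 31 0; 0 -2 -1 30 0; 0 0 0 25 0; 0 0 0 20 0; 0 0 0 3 0; 0 0 0 0 0"

```text
clock: 15.6
eef_pos: [0.5161, 0.0449, 0.0434]
tool_rot: [0.692, 0.722, -0.001, -0.001]
ft_force: [0.2, -0.6, -2.1]
grip_width: 0.0136
```

>>> drive_tool:
  rows: "0 0 0 3 0; 0 0 0 3 0; 0 0 0 3 0; 0 0 0 0 0"

```text
clock: 16.0
eef_pos: [0.517, 0.0458, 0.0354]
tool_rot: [0.691, 0.723, 0.0, 0.0]
ft_force: [0.6, -0.0, -1.7]
grip_width: 0.0136
```

>>> drive_tool:
  rows: "0 0 0 3 0; 0 0 0 3 0; 0 0 0 3 0; 0 0 0 0 0"

```text
clock: 16.4
eef_pos: [0.5183, 0.0459, 0.028]
tool_rot: [0.691, 0.723, 0.001, 0.001]
ft_force: [-2.3, -0.5, 10.8]
grip_width: 0.0136
```

>>> drive_tool:
  rows: "0 0 0 3 0; 0 0 0 3 0; 0 0 0 0 0"

```text
clock: 16.7
eef_pos: [0.5232, 0.0464, 0.0241]
tool_rot: [0.691, 0.723, 0.005, 0.004]
ft_force: [3.7, 0.5, 12.1]
grip_width: 0.0134
```

>>> drive_tool:
  rows: "0 0 -3 1 0; 0 0 -3 1 0; 0 0 -2 2 0; 0 0 0 0 0"

```text
clock: 17.1
eef_pos: [0.5229, 0.0464, 0.024]
tool_rot: [0.691, 0.722, 0.01, 0.01]
ft_force: [11.6, 0.0, 19.9]
grip_width: 0.0136
```

>>> drive_tool:
  rows: "0 0 0 2 0; 0 0 0 1 0; 0 0 0 0 0"

```text
clock: 17.4
eef_pos: [0.5244, 0.0464, 0.0217]
tool_rot: [0.691, 0.722, 0.011, 0.011]
ft_force: [13.9, 0.3, 21.2]
grip_width: 0.0135
```

>>> drive_tool:
  rows: "22 0 2 0 0; 28 0 2 -1 0; 34 0 0 0 0; 34 0 0 -20 0; 34 0 0 -45 0; 34 0 0 -45 0; 34 0 0 -30 0; 34 0 0 0 0"

```text
clock: 18.2
eef_pos: [0.5154, 0.0459, 0.1582]
tool_rot: [0.691, 0.723, 0.003, 0.002]
ft_force: [-0.5, 0.5, -0.3]
grip_width: 0.0342
```

Run:
```python
from h import *
p,y,o=pose(); print(p,np.degrees(y),o["clock"],o["joint_pos"].round(2))
r0=bedw((14.2,-53.1,54)); print("ring",r0)
for a in(75,90,105,120,135):
  print(a,(bedw((55*np.cos(np.radians(a)),-55*np.sin(np.radians(a)),54))-r0).round(4)*1000, end=" ")
print(BR[:,2]*13)
plan([(r0[0],r0[1],.19,-5.5,50)])
```

```text
[0.51544997 0.04589833 0.15824898] 92.53969908131366 18.2 [ 0.09  0.31 -0.09  1.16  0.    0.04]
ring [ 0.48447648 -0.33699009  0.10464819]
75 [-0. -0.  0.] 90 [-0.7 12.4 -7.1] 105 [  2.4  24.5 -14.2] 120 [  8.9  35.4 -20.8] 135 [ 18.6  44.4 -26.5] [ 0.63103993  6.46929584 11.25833025]
50 -29 -4 -2 0.13; 50 -30 0 -2 0.13; 50 -29 4 -3 0.13; 50 -29 8 -2 0.13; 50 -27 11 -3 0.13; 50 -26 15 -2 0.13; 50 -23 18 -3 0.13; 50 -21 21 -2 0.13; 50 -18 23 -3 0.13; 50 -15 26 -2 0.14; 50 -11 27 -3 0.13; 50 -7 29 -2 0.14
50 -3 29 -3 0.13
end [ 0.4849 -0.3369  0.1902] -5.4 13
```

>>> drive_tool:
  rows: "50 -29 -4 -2 0.13; 50 -30 0 -2 0.13; 50 -29 4 -3 0.13; 50 -29 8 -2 0.13; 50 -27 11 -3 0.13; 50 -26 15 -2 0.13; 50 -23 18 -3 0.13; 50 -21 21 -2 0.13; 50 -18 23 -3 0.13; 50 -15 26 -2 0.14; 50 -11 27 -3 0.13; 50 -7 29 -2 0.14"

```text
clock: 19.4
eef_pos: [0.483, -0.3085, 0.181]
tool_rot: [1.0, 0.015, -0.002, -0.001]
ft_force: [-0.1, 0.3, 0.6]
grip_width: 0.0499
```

>>> drive_tool:
  rows: "50 -3 25 0 0.13; 50 0 0 0 0; 50 0 0 0 0"

```text
clock: 19.7
eef_pos: [0.4811, -0.3328, 0.181]
tool_rot: [0.999, -0.047, -0.002, -0.001]
ft_force: [-0.1, -0.2, -0.2]
grip_width: 0.05
```

Run:
```python
from h import *
p,y,o=pose(); print(p)
r0=bedw((14.2,-53.1,54))
plan([(r0[0],r0[1],.13,-5.5,50),(r0[0],r0[1],.093,-5.5,48)])
t=bot.camera("top"); s=bot.camera("side"); import pickle; pickle.dump((t,s),open("c3.pkl","wb"))
g=s["image"].mean(2)
P=np.argwhere(g[222:250,280:304]<60); print(P.mean(0)+[222,280],P.min(0)+[222,280],P.max(0)+[222,280],len(P))
print("pred ring side",proj(s,bedw((14.2,-53.1,43))),proj(s,bedw((14.2,-53.1,54))),proj(s,bedw((14.2,-53.1,65))))
```

```text
[ 0.48108437 -0.33281805  0.18103338]
50 2 2 26 0; 50 2 2 25 0; 48 -0 -0 37 0
end [ 0.4847 -0.3372  0.093 ] -5.4 3
[235.31147541 291.86885246] [230 287] [245 303] 61
pred ring side [290.4263563  236.56579906] [289.93042644 232.81359179] [289.43581417 229.07012563]
```

>>> drive_tool:
  rows: "50 3 2 26 0; 50 2 2 25 0; 48 0 0 20 0; 48 0 0 17 0; 48 0 0 0 0; 20 0 0 0 0; 0 0 0 0 0; 0 0 0 0 0; 0 0 0 0 0; 0 0 0 0 0; 0 0 0 0 0"

```text
clock: 20.9
eef_pos: [0.4851, -0.3367, 0.0965]
tool_rot: [0.999, -0.047, -0.002, -0.0]
ft_force: [-5.9, 2.6, 3.3]
grip_width: 0.023
```

>>> drive_tool:
  rows: "0 0 -2 -3 0; 0 0 -2 -3 0; 0 0 -2 -3 0; 0 0 -1 -3 0; 0 0 0 0 0; 0 0 0 0 0"

```text
clock: 21.5
eef_pos: [0.4856, -0.331, 0.1065]
tool_rot: [0.999, -0.048, -0.002, 0.0]
ft_force: [-4.9, -3.2, -7.8]
grip_width: 0.0231
```

>>> drive_tool:
  rows: "0 -1 -4 2 0; 0 -1 -4 3 0; 0 0 -4 2 0; 0 0 0 0 0"

```text
clock: 21.9
eef_pos: [0.4847, -0.3191, 0.0994]
tool_rot: [0.999, -0.048, -0.002, 0.001]
ft_force: [-5.0, -3.7, -8.5]
grip_width: 0.0228
```

>>> drive_tool:
  rows: "0 1 -4 3 0; 0 0 -4 2 0; 0 1 -4 2 0; 0 0 0 0 0"

```text
clock: 22.3
eef_pos: [0.4875, -0.3068, 0.092]
tool_rot: [0.999, -0.048, -0.003, 0.0]
ft_force: [-4.9, -3.1, -8.4]
grip_width: 0.0228
```

Run:
```python
from h import *
p,y,o=pose(); q=BR.T@(p-BP[:3])*1000; q0=BR.T@(np.array([.4851,-.3367,.0965])-BP[:3])*1000
print(p,o["ft_force"],q-q0, "bed rel from ring0"); c=(q-q0)[:2]+[14.2,-53.1]; print("ang",-np.degrees(np.arctan2(c[1],c[0])),np.hypot(*c))
```

```text
[ 0.48752614 -0.30676031  0.09204226] [-4.92742065 -3.12461546 -8.39435991] [-28.23890489  -0.49195321  11.15638676] bed rel from ring0
ang 104.67931165238052 55.40025540726678
```

>>> drive_tool:
  rows: "0 2 -4 2 0; 0 2 -4 2 0; 0 1 -4 3 0; 0 0 0 0 0"

```text
clock: 22.7
eef_pos: [0.4944, -0.295, 0.0851]
tool_rot: [0.999, -0.048, -0.002, -0.0]
ft_force: [-2.8, -1.8, -8.8]
grip_width: 0.0231
```

>>> drive_tool:
  rows: "0 3 -3 2 0; 0 3 -3 2 0; 0 3 -4 2 0; 0 0 0 0 0"

```text
clock: 23.1
eef_pos: [0.5048, -0.2854, 0.0792]
tool_rot: [0.999, -0.047, -0.002, -0.001]
ft_force: [-3.9, -0.8, -9.0]
grip_width: 0.0228
```

Run:
```python
from h import *
p,y,o=pose(); q=BR.T@(p-BP[:3])*1000; q0=BR.T@(np.array([.4851,-.3367,.0965])-BP[:3])*1000
print(p,o["ft_force"],q-q0, "bed rel from ring0"); c=(q-q0)[:2]+[14.2,-53.1]; print("ang",-np.degrees(np.arctan2(c[1],c[0])),np.hypot(*c))
```

```text
[ 0.50481127 -0.28544965  0.07924822] [-3.93103497 -0.75726289 -9.00981825] [-54.45759488  14.64261673  11.52046516] bed rel from ring0
ang 136.31012614200574 55.67444901607728
```

>>> drive_tool:
  rows: "0 0 2 3 0; 0 0 2 3 0; 0 0 2 3 0; 0 0 1 2 0; 0 0 0 0 0; 0 0 0 0 0"

```text
clock: 23.7
eef_pos: [0.5046, -0.2911, 0.0693]
tool_rot: [0.999, -0.047, -0.001, -0.002]
ft_force: [-5.6, 6.2, -3.4]
grip_width: 0.0231
```

Run:
```python
from h import *
p,y,o=pose(); q=BR.T@(p-BP[:3])*1000; q0=BR.T@(np.array([.4851,-.3367,.0965])-BP[:3])*1000
print(p,o["ft_force"],q-q0, "bed rel from ring0"); c=(q-q0)[:2]+[14.2,-53.1]; print("ang",-np.degrees(np.arctan2(c[1],c[0])),np.hypot(*c))
```

```text
[ 0.50457646 -0.29113805  0.06934093] [-5.60660563  6.19403738 -3.40006278] [-54.48846175  14.9611665    0.09834076] bed rel from ring0
ang 136.57003753659617 55.477299601732014
```

>>> drive_tool:
  rows: "35 0 0 0 0; 48 0 0 0 0; 48 0 0 0 0; 48 0 0 -30 0; 48 0 0 -45 0; 48 0 0 -40 0; 48 0 0 0 0"

```text
clock: 24.4
eef_pos: [0.5099, -0.2959, 0.1928]
tool_rot: [0.999, -0.048, 0.008, 0.004]
ft_force: [1.3, 0.2, 0.9]
grip_width: 0.0479
```

Run:
```python
from h import *
p,y,o=pose(); print(p,np.degrees(y),o["clock"])
plan([(.4825,-.067,.09,104,48)])
t=bot.camera("top");s=bot.camera("side"); import pickle; pickle.dump((t,s),open("c4.pkl","wb"))
for n,b in(("home",(-38.9,-38.9,54)),("up",(-38.9,-38.9,65))): print(n,proj(s,bedw(b)),proj(t,bedw(b)))
g=s["image"].mean(2)[225:255,262:300]; 
m=(g<50).astype(np.uint8); n,l,st,ce=cv2.connectedComponentsWithStats(m); print([(st[i].tolist(),ce[i].round(1)+[262,225]) for i in range(1,n) if st[i,4]>15])
```

```text
[ 0.50989957 -0.29594489  0.19275381] -5.442393746886221 24.4
48 -3 -16 7 -0.14; 48 -1 -16 7 -0.14; 48 1 -16 7 -0.14; 48 3 -16 7 -0.14; 48 6 -16 7 -0.14; 48 8 -15 8 -0.13; 48 9 -13 7 -0.14; 48 11 -12 8 -0.13; 48 13 -11 7 -0.14; 48 14 -9 8 -0.13; 48 15 -7 7 -0.14; 48 16 -4 8 -0.13
48 16 -2 7 -0.14; 48 17 0 8 -0.13
end [ 0.4825 -0.067   0.0898] 104.0 14
home [289.26823931 234.03501101] [296.2850271  184.77100519]
up [288.79263383 230.42894303] [295.14351948 184.25356072]
[([25, 6, 8, 7, 22], array([290.1, 233.5]))]
```

The pin is home: the ring is seen at (290.1,233.5) and was predicted at (289.3,234.0), with the same small bias as before. Next is the long bolt.

>>> drive_tool:
  rows: "48 -3 -16 2 -0.14; 48 -1 -16 3 -0.14; 48 1 -16 5 -0.14; 48 3 -16 7 -0.14; 48 6 -16 7 -0.14; 48 8 -15 8 -0.13; 48 9 -13 7 -0.14; 48 11 -12 8 -0.13; 48 13 -11 7 -0.14; 48 14 -9 8 -0.13; 48 15 -7 7 -0.14; 48 16 -4 8 -0.13"

```text
clock: 25.7
eef_pos: [0.4803, -0.0964, 0.1057]
tool_rot: [0.714, 0.7, -0.0, -0.001]
ft_force: [0.3, -0.3, 0.5]
grip_width: 0.0482
```

>>> drive_tool:
  rows: "48 16 -2 7 -0.14; 48 17 0 8 -0.13; 48 0 0 0 0; 48 0 0 0 0"

```text
clock: 26.1
eef_pos: [0.4772, -0.0642, 0.0915]
tool_rot: [0.616, 0.788, -0.001, -0.001]
ft_force: [0.3, -0.4, -0.6]
grip_width: 0.0481
```

Run:
```python
from h import *
plan([(.4825,-.067,.05,104,48),(.4825,-.067,.008,104,45)])
```

```text
48 -2 2 21 -0; 48 -2 2 20 -0; 45 -0 0 21 -0; 45 -0 0 21 -0
end [ 0.4821 -0.0671  0.0085] 103.9 4
```

>>> drive_tool:
  rows: "48 -2 2 21 0; 48 -2 3 20 0; 45 0 0 21 0; 45 0 0 20 0; 30 0 0 1 0; 0 0 0 0 0; 0 0 0 0 0; 0 0 0 0 0; 0 0 0 0 0; 0 0 0 0 0"

```text
clock: 27.1
eef_pos: [0.484, -0.067, 0.0098]
tool_rot: [0.616, 0.788, 0.0, 0.0]
ft_force: [-0.7, 0.4, -1.4]
grip_width: 0.0133
```

>>> drive_tool:
  rows: "0 0 0 -20 0; 0 0 0 -40 0; 0 0 0 -40 0; 0 0 0 0 0"

```text
clock: 27.5
eef_pos: [0.4881, -0.0675, 0.1151]
tool_rot: [0.616, 0.788, 0.003, 0.005]
ft_force: [0.4, -0.0, -0.9]
grip_width: 0.0135
```

Run:
```python
from h import *
p,y,o=pose(); print(p,np.degrees(y),o["ft_force"]);s=bot.camera("side"); t=bot.camera("top")
d=np.array([np.cos(y-np.pi/2),np.sin(y-np.pi/2),0])
b=(235,185,290,230); k=10
im=cv2.resize(cv2.convertScaleAbs(s["image"][b[1]:b[3],b[0]:b[2],::-1],alpha=1.25),None,fx=k,fy=k,interpolation=cv2.INTER_CUBIC)
for r,col in((50,(0,0,255)),(40,(0,255,0)),(0,(255,0,255)),(-60,(255,0,0))):
    q=((proj(s,p+d*r/1000+[0,0,.008])+.5-b[:2])*k).astype(int); cv2.drawMarker(im,q.tolist(),col,cv2.MARKER_CROSS,14,1)
# top view: box contents for reference
b2=(145,150,235,205)
im2=cv2.resize(cv2.convertScaleAbs(t["image"][b2[1]:b2[3],b2[0]:b2[2],::-1],alpha=1.5),(550,336),interpolation=cv2.INTER_CUBIC)
cv2.imwrite("pics/g6.png",cv2.resize(np.vstack([im,im2]),None,fx=.76,fy=.76))
g=bedw((104,0,32)); print("grip",g)
plan([(.4825,-.067,.17,100,0),(g[0],g[1]-.0,.19,-5.5,0)])
```

```text
[ 0.48809414 -0.06747911  0.11510113] 103.99486238218722 [ 0.38433332 -0.01018614 -0.87879482]
grip [ 0.52870767 -0.43049496  0.13049563]
0 0 -1 -30 0.03; 0 0 -1 -30 0.04; 0 -26 -1 -1 0.13; 0 -26 2 -1 0.13; 0 -26 6 -1 0.13; 0 -25 9 -2 0.13; 0 -23 12 -1 0.13; 0 -22 15 -2 0.13; 0 -19 17 -1 0.13; 0 -17 20 -2 0.13; 0 -14 22 -1 0.13; 0 -11 23 -2 0.13
0 -8 25 -1 0.14; 0 -5 26 -2 0.13; 0 -2 26 -1 0.14; 0 2 26 -2 0.13
end [ 0.5287 -0.4306  0.1904] -5.4 16
```

View pics/g6.png

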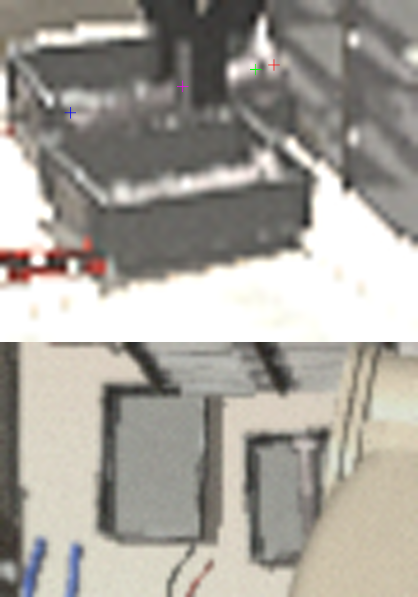

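The long bolt is held with its head at about (262,60), so the face is again about 40 mm from the grip. The short bolt lies lengthwise in the short box, with its head at about (305,440). I'll go to the slot.

>>> drive_tool:
  rows: "0 0 -1 -30 0.03; 0 0 -1 -30 0.04; 0 -26 -1 -1 0.13; 0 -26 2 -1 0.13; 0 -26 6 -1 0.13; 0 -25 9 -2 0.13; 0 -23 12 -1 0.13; 0 -22 15 -2 0.13; 0 -19 17 -1 0.13; 0 -17 20 -2 0.13; 0 -14 22 -1 0.13; 0 -11 23 -2 0.13"

```text
clock: 28.8
eef_pos: [0.5146, -0.3267, 0.1805]
tool_rot: [0.976, 0.218, -0.002, -0.002]
ft_force: [0.1, 0.6, -1.4]
grip_width: 0.0133
```

>>> drive_tool:
  rows: "0 -8 25 -1 0.14; 0 -5 26 -2 0.13; 0 -2 26 -1 0.14; 0 2 26 -2 0.13; 0 0 0 0 0; 0 0 0 0 0"

```text
clock: 29.4
eef_pos: [0.5268, -0.4302, 0.1864]
tool_rot: [0.999, -0.047, -0.002, -0.002]
ft_force: [-0.2, 0.7, -2.2]
grip_width: 0.0133
```

Run:
```python
from h import *
p,y,o=pose(); print(p,np.degrees(y),o["ft_force"])
plan([(.530,-.432,.145,-5.5,0)],step=15)
```

```text
[ 0.52677966 -0.43018232  0.18643094] -5.42742327273035 [-0.17251072  0.71154469 -2.15748777]
0 1 1 14 0; 0 1 0 14 0; 0 1 1 13 0
end [ 0.5296 -0.4325  0.1454] -5.4 3
```

>>> drive_tool:
  rows: "0 1 1 14 0; 0 1 0 14 0; 0 1 1 13 0; 0 0 0 2 0; 0 0 0 2 0; 0 0 0 2 0; 0 0 0 0 0"

```text
clock: 30.1
eef_pos: [0.5297, -0.4313, 0.1441]
tool_rot: [0.999, -0.047, -0.001, -0.001]
ft_force: [-5.6, 5.4, 7.4]
grip_width: 0.0136
```

>>> drive_tool:
  rows: "0 0 0 2 0; 0 0 0 2 0; 0 0 0 2 0; 0 0 0 0 0"

```text
clock: 30.5
eef_pos: [0.5299, -0.4303, 0.1395]
tool_rot: [0.999, -0.047, -0.0, -0.001]
ft_force: [-6.6, 9.6, 11.4]
grip_width: 0.0133
```

>>> drive_tool:
  rows: "0 0 0 2 0; 0 0 0 2 0; 0 0 0 0 0"

```text
clock: 30.8
eef_pos: [0.5296, -0.43, 0.1352]
tool_rot: [0.999, -0.047, -0.001, -0.002]
ft_force: [-7.6, 10.5, 11.6]
grip_width: 0.0135
```

>>> drive_tool:
  rows: "0 -1 0 2 0; 0 -1 0 2 0; 0 0 0 0 0"

```text
clock: 31.1
eef_pos: [0.5286, -0.4303, 0.1318]
tool_rot: [0.999, -0.047, 0.001, -0.001]
ft_force: [-5.0, 9.1, 12.2]
grip_width: 0.0134
```

>>> drive_tool:
  rows: "0 0 0 2 0; 0 0 0 2 0; 0 0 0 0 0"

```text
clock: 31.4
eef_pos: [0.5287, -0.4298, 0.1274]
tool_rot: [0.999, -0.047, 0.001, -0.002]
ft_force: [-4.6, 9.9, 10.5]
grip_width: 0.0137
```

>>> drive_tool:
  rows: "0 0 0 2 0; 0 0 0 1 0; 0 0 0 0 0"

```text
clock: 31.7
eef_pos: [0.5287, -0.4299, 0.1259]
tool_rot: [0.999, -0.047, 0.001, -0.001]
ft_force: [-7.1, 11.5, 15.8]
grip_width: 0.0132
```

>>> drive_tool:
  rows: "0 0 0 2 0; 0 0 0 0 0; 0 0 -1 -2 0; 0 0 -1 -1 0; 22 0 0 0 0; 30 0 0 0 0; 34 0 0 0 0; 34 0 0 0 0; 34 0 0 -20 0; 34 0 0 -45 0; 34 0 0 -45 0; 34 0 0 0 0"

```text
clock: 32.9
eef_pos: [0.5315, -0.433, 0.2406]
tool_rot: [0.999, -0.048, 0.006, 0.004]
ft_force: [0.7, -1.0, 0.7]
grip_width: 0.0342
```

>>> drive_tool:
  rows: "34 -15 -35 0 0; 34 -20 -45 0 0; 34 -20 -45 0 0; 34 -20 -45 0 0; 34 -15 -30 0 0; 34 0 0 0 0"

```text
clock: 33.5
eef_pos: [0.4563, -0.2194, 0.2323]
tool_rot: [0.999, -0.045, -0.001, -0.001]
ft_force: [0.4, -0.4, 0.1]
grip_width: 0.0339
```

Run:
```python
from h import *
import pickle
p,y,o=pose(); print(p,o["clock"])
s=bot.camera("side"); t=bot.camera("top"); a=[]; pickle.dump((t,s),open("c5.pkl","wb"))
for c,b in((t,(290,158,356,200)),(s,(275,222,350,267))):
    im=c["image"][b[1]:b[3],b[0]:b[2],::-1]; a.append(cv2.resize(cv2.convertScaleAbs(im,alpha=1.7,beta=5),(540,int(im.shape[0]*540/im.shape[1])),interpolation=cv2.INTER_CUBIC)[:298])
Q=lambda c,b,x0,y0: ((proj(c,bedw(b))+.5-[x0,y0])*540/(66 if c is t else 75)).round()
for b in((38,0,32),(40,0,32),(45,0,32),(140,0,32),(155,0,32)): print(b,Q(t,b,290,158),Q(s,b,275,222)+[0,298])
cv2.imwrite("pics/g7.png",np.vstack(a))
```

```text
[ 0.45626636 -0.21937998  0.23225089] 33.5
(38, 0, 32) [227. 148.] [262. 415.]
(40, 0, 32) [231. 148.] [263. 414.]
(45, 0, 32) [241. 147.] [267. 413.]
(140, 0, 32) [435. 141.] [353. 391.]
(155, 0, 32) [466. 140.] [367. 387.]
```

View pics/g7.png

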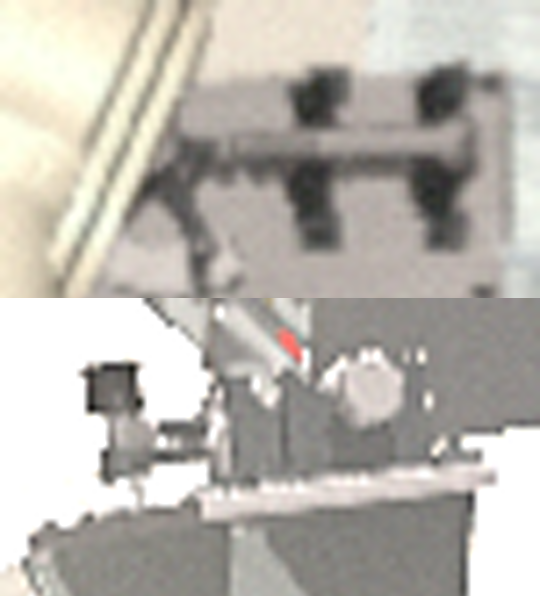

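Run:
```python
from h import *
import pickle
for f in("c2.pkl","c5.pkl"):
    t,s=pickle.load(open(f,"rb")); g=t["image"].mean(2)
    print(f); print(g[173:179,312:352].mean(0).astype(int)); print(g[173:177,340:352].astype(int).tolist())
    d=s["image"][225:242,318:334].mean(2); m=(d>95); ys,xs=np.where(m); print(xs.mean()+318,ys.mean()+225)
a,b=[pickle.load(open(f,"rb"))[1]["image"].mean(2)[225:242,315:335] for f in("c2.pkl","c5.pkl")]
print(cv2.phaseCorrelate(a,b,cv2.createHanningWindow((20,17),cv2.CV_64F)))
g=bedw((104,0,32)); plan([(.5295,-.430,.20,-5.5,36)])
```

```text
c2.pkl
[ 53  58  59  63  66  65  67  67  66  69  77  75  86  75  65  64  62  61
  65  71  74  77  79  79  79  78  78  75  75  68  66  73  80  72  62  72
  91 100  99  91]
[[81, 66, 66, 75, 96, 89, 72, 77, 96, 99, 99, 91], [95, 94, 89, 85, 97, 87, 75, 75, 91, 100, 97, 90], [95, 95, 94, 98, 92, 76, 63, 72, 90, 98, 97, 90], [83, 78, 81, 84, 87, 73, 62, 68, 88, 98, 99, 90]]
325.5301204819277 233.55421686746988
c5.pkl
[64 66 65 67 75 80 73 78 74 71 71 71 71 69 63 59 59 67 71 76 80 79 79 77
 77 76 78 79 74 68 67 69 78 79 70 64 82 97 98 91]
[[84, 68, 66, 69, 86, 91, 86, 78, 86, 99, 96, 90], [95, 95, 93, 96, 97, 96, 85, 69, 84, 99, 98, 91], [96, 95, 93, 93, 95, 89, 72, 64, 83, 96, 95, 90], [78, 77, 78, 77, 84, 81, 69, 64, 84, 97, 97, 91]]
325.8536585365854 233.40243902439025
((0.6170854440174125, 0.20730426089489562), 1.0284435680872606)
36 15 33 5 0; 36 15 33 5 0; 36 15 33 6 0; 36 15 34 5 0; 36 15 33 6 0; 36 15 34 5 0
end [ 0.5293 -0.4302  0.2004] -5.4 6
```

Both heads are within about 3 mm of each other, so the long bolt's face is at about 145–147 and it is proved. Now I'll fetch it.

>>> drive_tool:
  rows: "36 15 33 5 0; 36 15 33 5 0; 36 15 33 6 0; 36 15 34 5 0; 36 15 33 6 0; 36 15 34 5 0; 36 0 0 0 0; 36 0 0 0 0"

```text
clock: 34.4
eef_pos: [0.5282, -0.4324, 0.1977]
tool_rot: [0.999, -0.049, -0.001, -0.001]
ft_force: [-0.0, 1.0, -0.4]
grip_width: 0.0358
```

>>> drive_tool:
  rows: "34 0 -2 30 0; 34 0 0 30 0; 34 0 0 14 0; 34 0 0 0 0; 20 0 0 0 0; 0 0 0 0 0; 0 0 0 0 0; 0 0 0 0 0; 0 0 0 0 0; 0 0 0 0 0"

```text
clock: 35.4
eef_pos: [0.5285, -0.4285, 0.1283]
tool_rot: [0.999, -0.048, 0.0, 0.0]
ft_force: [-5.5, 3.6, 4.4]
grip_width: 0.0132
```

>>> drive_tool:
  rows: "0 0 0 -10 0; 0 0 0 -25 0; 0 0 0 -35 0; 0 0 0 -10 0; 0 0 0 0 0"

```text
clock: 35.9
eef_pos: [0.5306, -0.4299, 0.2095]
tool_rot: [0.999, -0.047, 0.003, 0.002]
ft_force: [-0.0, 0.2, -2.4]
grip_width: 0.0132
```

Run:
```python
from h import *
p,y,o=pose(); print(p,np.degrees(y),o["ft_force"])
plan([(.555,.176,.19,88,0)])
```

```text
[ 0.53064695 -0.42988589  0.20953688] -5.43297258821894 [-0.03811926  0.16703976 -2.42114818]
0 -2 -38 1 -0.1; 0 2 -38 1 -0.1; 0 5 -37 1 -0.1; 0 9 -37 1 -0.1; 0 13 -36 1 -0.1; 0 16 -34 1 -0.1; 0 20 -32 1 -0.1; 0 23 -30 1 -0.1; 0 26 -28 1 -0.1; 0 28 -25 2 -0.1; 0 31 -22 1 -0.11; 0 33 -19 2 -0.1
0 35 -15 1 -0.11; 0 36 -12 2 -0.1; 0 37 -8 1 -0.11; 0 38 -3 2 -0.1
end [0.5555 0.1763 0.1895] 88.0 16
```

>>> drive_tool:
  rows: "0 -2 -38 1 -0.1; 0 2 -38 1 -0.1; 0 5 -37 1 -0.1; 0 9 -37 1 -0.1; 0 13 -36 1 -0.1; 0 16 -34 1 -0.1; 0 20 -32 1 -0.1; 0 23 -30 1 -0.1; 0 26 -28 1 -0.1; 0 28 -25 2 -0.1; 0 31 -22 1 -0.11; 0 33 -19 2 -0.1"

```text
clock: 37.1
eef_pos: [0.5468, 0.0272, 0.1905]
tool_rot: [0.847, 0.531, -0.001, -0.001]
ft_force: [0.3, 0.1, -2.6]
grip_width: 0.0135
```

>>> drive_tool:
  rows: "0 35 -15 1 -0.11; 0 36 -12 2 -0.1; 0 37 -8 1 -0.11; 0 38 -3 2 -0.1; 0 0 0 0 0; 0 0 0 0 0"

```text
clock: 37.7
eef_pos: [0.5529, 0.1782, 0.1843]
tool_rot: [0.719, 0.695, -0.002, -0.001]
ft_force: [0.1, -1.1, -1.8]
grip_width: 0.013
```

Run:
```python
from h import *
p,y,o=pose(); print(p,np.degrees(y),o["ft_force"],o["grip_width"])
plan([(.553,.176,.055,88,0)],step=30)
```

```text
[0.55287885 0.17818101 0.18428966] 88.04241227752053 [ 0.10955823 -1.08664207 -1.83145724] 0.01297572426389758
0 -0 0 26 0; 0 -1 0 26 0; 0 -0 0 26 0; 0 -1 0 26 0; 0 -0 0 25 0
end [0.5528 0.1762 0.0553] 88.0 5
```

>>> drive_tool:
  rows: "0 0 0 26 0; 0 -1 0 26 0; 0 0 0 26 0; 0 -1 0 26 0; 0 0 0 22 0; 0 0 0 3 0; 0 0 0 3 0; 0 0 0 3 0; 0 0 0 0 0"

```text
clock: 38.6
eef_pos: [0.5545, 0.1754, 0.0521]
tool_rot: [0.72, 0.694, 0.001, 0.0]
ft_force: [-0.4, 1.1, -1.0]
grip_width: 0.0132
```

>>> drive_tool:
  rows: "0 0 0 3 0; 0 0 0 3 0; 0 0 0 0 0"

```text
clock: 38.9
eef_pos: [0.5537, 0.1756, 0.0451]
tool_rot: [0.72, 0.694, -0.0, -0.0]
ft_force: [-0.7, 0.1, -1.6]
grip_width: 0.0133
```

>>> drive_tool:
  rows: "0 0 1 3 0; 0 0 1 3 0; 0 0 0 0 0"

```text
clock: 39.2
eef_pos: [0.5566, 0.1757, 0.0401]
tool_rot: [0.72, 0.694, 0.001, 0.0]
ft_force: [-1.7, 0.8, 5.1]
grip_width: 0.0134
```

Tip contact came at the expected height. I'll press it level.

>>> drive_tool:
  rows: "0 0 1 3 0; 0 0 1 3 0; 0 0 0 0 0"

```text
clock: 39.5
eef_pos: [0.5607, 0.1753, 0.0352]
tool_rot: [0.72, 0.694, 0.002, 0.002]
ft_force: [1.2, -2.3, 7.2]
grip_width: 0.0129
```

>>> drive_tool:
  rows: "0 0 1 3 0; 0 0 0 3 0; 0 0 0 0 0"

```text
clock: 39.8
eef_pos: [0.5605, 0.1753, 0.0283]
tool_rot: [0.72, 0.694, 0.001, 0.001]
ft_force: [1.3, -1.0, 3.1]
grip_width: 0.0134
```

>>> drive_tool:
  rows: "0 0 0 3 0; 0 0 0 3 0; 0 0 0 0 0"

```text
clock: 40.1
eef_pos: [0.5637, 0.1752, 0.0229]
tool_rot: [0.72, 0.694, 0.003, 0.004]
ft_force: [8.6, -2.5, 1.4]
grip_width: 0.0131
```

>>> drive_tool:
  rows: "0 0 -2 1 0; 0 0 -2 0 0; 22 0 0 0 0; 28 0 0 0 0; 34 0 0 0 0; 34 0 0 0 0; 34 0 0 -20 0; 34 0 0 -45 0; 34 0 0 -45 0; 34 0 0 -35 0; 34 0 0 0 0"

```text
clock: 41.2
eef_pos: [0.5581, 0.1768, 0.1715]
tool_rot: [0.72, 0.694, 0.005, 0.002]
ft_force: [0.2, 1.9, 0.4]
grip_width: 0.0341
```

>>> drive_tool:
  rows: "34 -25 -35 -5 0; 34 -30 -40 -5 0; 34 -35 -35 0 0; 34 -40 -20 0 0; 34 -45 0 0 0; 34 -45 0 0 0; 34 -45 0 0 0; 34 -45 0 0 0; 34 -30 0 0 0; 34 0 0 0 0; 34 0 0 0 0"

```text
clock: 42.3
eef_pos: [0.4121, -0.1594, 0.1743]
tool_rot: [0.72, 0.694, -0.0, -0.001]
ft_force: [-0.4, 0.7, 0.5]
grip_width: 0.0338
```

Run:
```python
from h import *
import pickle
p,y,o=pose(); print(p,o["clock"],o["ft_force"])
s=bot.camera("side"); t=bot.camera("top"); pickle.dump((t,s),open("c6.pkl","wb"))
T=cv2.convertScaleAbs(t["image"][145:245,150:350,::-1],alpha=1.5,beta=5); S=cv2.convertScaleAbs(s["image"][180:260,200:330,::-1],alpha=1.4)
T=cv2.resize(T,(700,350),interpolation=cv2.INTER_CUBIC); S=cv2.resize(S,None,fx=3,fy=3,interpolation=cv2.INTER_CUBIC)
B=cv2.resize(cv2.convertScaleAbs(t["image"][155:202,162:225,::-1],alpha=1.6),(310,240),interpolation=cv2.INTER_CUBIC)
o=np.hstack([S,B]); o=np.hstack([o,np.zeros((240,0,3),np.uint8)]); cv2.imwrite("pics/fin.png",np.vstack([T,o]))
# motor/spool/caliper change: compare with the first picture
t0=pickle.load(open("top.pkl","rb"))["image"]
for n,b in(("motor",(120,205,145,228)),("spool",(282,212,304,232)),("calip",(355,150,382,222))):
    a=t0[b[1]:b[3],b[0]:b[2]].astype(int);c=t["image"][b[1]:b[3],b[0]:b[2]].astype(int); print(n,abs(a-c).mean().round(1),abs(a-c).max())
```

```text
[ 0.41211763 -0.15944485  0.17427925] 42.3 [-0.43729709  0.68116858  0.46214539]
motor 1.9 8
spool 31.7 71
calip 1.8 9
```

View pics/fin.png

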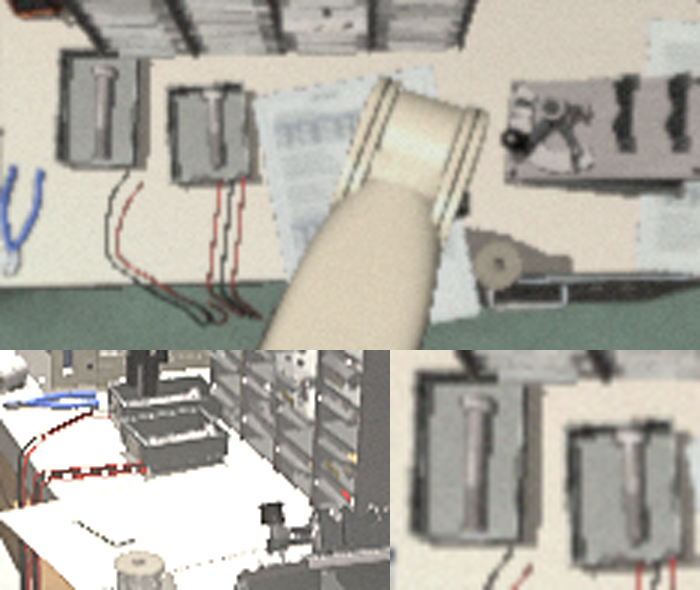

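The final view shows the long bolt lying centrally in the long box (head at (477,400), tip at (477,530)). The short bolt is in the short box with its head close to the far wall (630,432). The spool is only in the arm's shadow. I'll check numerically that the short bolt lies flat.

Run:
```python
from h import *
import pickle
t,s=pickle.load(open("c6.pkl","rb")); o=lambda r,c,z: onz(t,c,r,z)[:2].round(4)
g=t["image"].mean(2); print(g[166:200,206:217].astype(int))
print("rim far/near",o(169.9,204,.04),o(197.1,204,.04),"tip",o(192.2,211.5,.02),"head",o(170.7,210.5,.024),o(170.7,210.5,.036))
hs=[proj(s,[.573,.046,z]) for z in(.024,.036,.05)]; print(hs)
i=s["image"].mean(2); u,v=hs[0].astype(int); print(u,v); print(i[v-10:v+8,u-10:u+14].astype(int))
g0=pickle.load(open("side.pkl","rb"))["image"].mean(2); print("diff from first"); print((i-g0)[v-10:v+8,u-10:u+14].astype(int))
```

```text
[[137 135 136 138 138 136 135 135 136 133 132]
 [138 136 138 137 137 129 130 131 126 129 129]
 [129 131 133 131 126 103 104 105  87  88 104]
 [102 105 109 110 100  79  71  68  41  38  46]
 [ 50  53  80  88  87  70  59  44  34  38  47]
 [ 70  64 103 118 118 111  91  66  49  71  69]
 [ 96  78 101 122 133 125 110  72  60  96  98]
 [ 97  87  77  93 123  97  71  62  76  97 100]
 [103 100  94  99 121  94  69  65  95  98  99]
 [103 102 105 100 112  96  69  64  97 100 100]
 [101 102 101  95 112  92  69  66  98 101 101]
 [102 101  99  95 108  98  74  66  97  99 100]
 [103  99  97  95 108  97  76  63  95 103 101]
 [ 99 100  97  95 106 101  73  62  96 101 103]
 [101 101 100  97 105 111  83  60  94 103 101]
 [102 100  99  91 107 110  83  60  96 101 102]
 [103 102  96  85 101 105  78  59  97 101  98]
 [104 101  99  84  87  89  71  60  96 102 101]
 [ 99 104  96  87  84  83  71  64  95 100  98]
 [100 101  98  82  84  85  70  58  86  98  98]
 [100 103  99  86  80  82  71  51  69  97 101]
 [103 103 101  96  81  84  65  44  62  97 103]
 [101 104 101  97  83  83  67  50  60 100 103]
 [103 102 102  96  
[... 3674 characters left out ...]
32  13  27  33   5  11  12   8  68  74   7  23  23   6  -5   0  -4
   -1  -2  -4  -4   0  -1]
 [-13  35  13  23  19  -2  -8 -18 -12  -5 -12  -7  -8  -4  -2   0   0  -3
   -1  -2  -3  -3  -5   0]
 [-18 -15 -13  -1  -4  -1  -5   0  -5   0  -5  -2  -3  -3   0  -2  -3   0
   -5  -3  -2  -3  -1  -6]
 [  0  -2  -2   0  -2  -3  -3   0  -5  -1  -3  -3   0  -4  -3   0   0  -2
   -3  -2  -3   0  -2  -4]
 [ -3   0   0  -1   0  -1  -3  -3  -3  -5   0   3   3  -5   2  -2   1  -1
   -5  -3  -4  -2  -3  -2]
 [  1  -2   2  -4   3   0  -2  -2  -3  -1  -3   1  -3  -2  -1  -1  -2   0
   -2  -3   0  -4  -3  -3]
 [  1  -3  -2   1   1  -1  -3   4  -2  -2   0  -2  -1  -2  -2  -1   1   1
   -3  -3  -1  -3  -3  -1]]
```

Run:
```python
from h import *
import pickle
t,s=pickle.load(open("c6.pkl","rb")); s0=pickle.load(open("side.pkl","rb"))["image"].astype(np.float32).mean(2)[246:270,234:260]
i=s["image"].astype(np.float32).mean(2)[246:270,234:260]
e=lambda a:cv2.Canny(a.astype(np.uint8),60,150).astype(np.float32)
print("spool shift px",cv2.phaseCorrelate(e(s0),e(i)))
print(bot.job_done())
```

```text
spool shift px ((0.2279759496245557, 0.3276594419216945), 0.4141815768347846)
the job is handed in; nothing more can be done
None
```

I proved both bolts in the gauge in the order asked, left each one in its matching box, and handed the job in at about 42 s of the 72 s allowed.

- **Short bolt:** I pressed it into both V's and let go. Its under-head face was about 2–5 mm up the slope from the plate, and there was a clear gap between its tip and the stop screw. It then went into the short box.
- **Turret:** I pulled the ring about 11.5 mm, swung it to about 136° (nominal 135°) and lowered it. The camera showed the ring back at its home height.
- **Long bolt:** I proved it the same way, with its face about 5–7 mm up the slope. It then went into the long box, where it lies centrally.

**Last checks:**
- In the final pictures both bolts lie in their boxes and the gripper is clear of everything.
- The short bolt's head lies close to, perhaps touching, the far end wall of its box. Its measured head height fits lying flat to within about 2 mm.
- The motor and caliper look unchanged. The spool's pixels changed in the top view because the arm's shadow fell on it, but the side view put its shift at only about 0.3 px.

**Disagreement:** my first fit of the gauge was about 4 mm too low and 2 mm off sideways. Contact and pictures showed this during the first proof, so I corrected it.

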